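# Hang the bench bin, load it and latch it

### The arm

A 7-joint arm with a two-finger parallel gripper is mounted at the origin on the work surface. World frame = base frame: x ahead of the robot, y to its left, z up, the work surface at z = 0. Lengths are in mm, angles in rad, forces in N, time in s.
With the tool pointing down it reaches from about 400 to 875 mm from the base axis. Payload 4.4 kg.
Tool frame: the origin (TCP) lies at the very end of the fingers, on their centre line; the grasp point (between the pads) lies 19 mm behind it; z points along the fingers, y is the line along which they close (so a half turn about z gives the same grasp; the last joint's range is limited). The gripper opens to 85 mm and grips with 20 to 120 N. Pads are 22 mm wide; open, the fingers measure 114 mm over their backs; the gripper's body (76 mm by 85 mm) begins 54 mm behind the grasp point. The pads swing forward as they close: fully open they stand 13 mm farther back than shut.
Start: joints at [-1.293, 0.628, 0.038, 1.517, -0.027, 0.996, -0.02], TCP at [219.07, 611.985, 231.313] pointing down, gripper open.
Joint ranges: [-3.06, 3.06], [-0.37, 2.12], [-1.25, 1.32], [0.18, 2.47], [-1.1, 4.24], [0.23, 1.98], [-2.94, 2.94]. Speed limits (rad/s): [2.57, 2.57, 3.14, 3.14, 3.14, 3.14, 3.14].

### API

Orientations are given as [roll, pitch, yaw] about the fixed x, y, z axes, in that order (R = Rz(yaw) Ry(pitch) Rx(roll)).
In Python, from cell import ctrl gives the robot as it stands.
- The arm moves only by the tool step_arm, never from a script. Its argument "series" is a list that holds one entry, the list of rows, each a list of 7 numbers: the turn, a rotation vector about the tool's x, y, z as a fraction of full scale, then the shift along the tool's x, y, z as a fraction of full scale, then the closure, from 0 (fully open) to 1 (shut). In form: [[[ax, ay, az, tx, ty, tz, gripper], ...]]. A call has 1 to 12 rows; each row shifts and turns the commanded pose from where the row before left it, along the tool's axes as they then stand; what a row does not reach is not made up. Full scale, the value 1, is 150 mm for a shift and 45 degrees for a turn. A row lasts 1/10 s, in which the tool goes at most 50 mm and 8.59 degrees, less where a joint would pass 70% of its speed; a pose out of reach is approached as far as the arm can. A call with a number of a shift or a turn outside -1 to 1 is refused whole. A call with a gripper value outside its range is refused whole. The fingers move at their own pace and stop on an object; the grip force is fixed at half the most. Time passes only in rows, so rows that do not move let the fingers close. It gives the time, the measured TCP pose, the force, the opening and the grip force at its end, in the units of the state.
- ctrl.read_state(): the state, without advancing time (a new reading comes with each control period).
- ctrl.get_image(name): name is "scene" or "side" or "wrist"; returns a dict with "img" (384x512x3 uint8, red, green, blue), "fx", "fy", "cx", "cy" (pixels), "R" (3x3) and "t" (3): a world point X has camera coordinates R X + t. Camera axes: x right, y down, z forward; pixel columns grow to the right and rows downward; lengths in mm; the calibration is good to about 2 mm. A picture is of the moment at which its call begins. There is no depth.
- ctrl.finish_job(): hands the job in; it is judged then, once.
Trained networks look in a picture, given as the dict that the camera call returned (one of the last four; its "shot" number tells which), for a name from the list of things; names that differ only in an ending like _2 or _b are one class to them, and where a whole thing is asked for, a point or a joint stands for the part that bears it (a point fixed in the world has none). Each returns a list of dicts, best first, with "score" (0 to 1); they miss things now and then, are a little off and sometimes report something else, mostly with a low value. They report only what shows in the picture. A call takes as long as a camera call. They do not tell look-alikes from the thing itself.
- ctrl.recognise(picture, thing): "centre" ([column, row] in pixels, amid what is visible of it).
The state is a dict: "clock": time; "qpos": joint angles; "qd": joint speeds; "tau": joint torques, N m; "eef_pos": TCP position; "tool_rot": TCP orientation; "force": force on the tool from outside, world axes, zero at the start; "torque": the same for the moment, N m; "width": finger opening in mm; "gripper_force": force on a finger pad.
Only numpy, scipy, OpenCV 4.12 (cv2) and the standard library are available. Lean on these libraries where they do the work, as an engineer would, in place of code of your own. Each camera call takes 0.05 s, during which the arm holds its last target. There are 200 camera calls.

### The job

Hang the empty bin fully home on the rack's cleat, with its angled rear strip hooked behind the cleat. Then stand every amber jar upright in the hung bin, and last swing the rack's latch bar all the way down into its forked catch so that the bin is locked on. Leave the wash bottle, the bowl and the brush where they are.

Things in the scene. Friction and masses are not known exactly. Their poses are not given: they have to be found in the camera images.
- bin_handle (a point): Loose open aluminium bin, 0.4 kg: tray 78 mm deep (x), 276 wide (y), 57 high, walls and floor 4 mm. A plate handle stands across its middle, 44 mm in x, 14 thick in y, top 107 mm above the bin's underside: pinch it along y from above; jars go either side. Point: handle's centre, 85 mm above the underside. Axes: x to the bin's rear, y along its width, z up.
- bin_strip (a point): Middle of the free lower edge of the bin's rear strip, 65 mm behind bin_handle (x) and 59 below it. The strip, 230 mm wide and 5 thick, leaves the top of the rear wall (39 mm behind bin_handle) and slants rearward and down, 31 degrees off vertical.
- rack_seat (a point): Where the bin_handle point is, with the same axes, when the bin hangs home on the fixed rack: 165 mm above the table (bin underside 80). x runs from rack front to back, y left, z up. The bin's back rests on a round bar 39 mm behind this point; the rack's backing (394 mm wide, top 137 above the table) is 71 mm behind. Posts 187 mm to either side; the bin may hang up to 35 mm off the middle.
- rack_cleat (a point): Middle of the rack cleat's free upper edge, 46 mm behind rack_seat, 130 mm above the table. The aluminium cleat, 320 mm wide, slants from the backing forward and up, making a slot open at the top, 25 mm wide at the mouth. Lift the bin over it (over 28 mm above home), lower the strip into the slot; its weight or a light push slides it the last millimetres down and back.
- latch (a joint): Angle of the latch bar in rad: 0 = level, closed, at its stop in the fork; grows as the bar swings up; starts beyond upright (1.75 to 2.3; limit 2.4), leaning outward. Swings in the rack's y-z plane with stiff friction: it stays where it is left (about 1.5 N at the tip moves it), so take it all the way down.
- latch_hinge (a point): Axis of the latch bar (parallel to the rack's x), 168 mm above the table, 79 mm behind and 167 mm to the right (-y) of rack_seat. At angle q the bar points along (y: cos q, z: sin q) in the rack's frame.
- latch_bar (a point): On the latch bar's centre line, 105 mm from the hinge: good to pinch (along rack x) or push. Bar 150 mm long, 10 thick in x, 14 high; a keeper tongue sticks out forward 30 to 75 mm from the hinge and comes over the bin's rear edge. The forked catch takes the bar at 128 to 142 mm, its cheeks rising 14 mm over the centre line. Closed, 24 mm are free between bar and backing.
- jar1_mid (a point): Amber jar with a white screw cap and paper label, a plain upright cylinder 56 mm in diameter and 88 mm tall, about 0.15 kg, heavy at the bottom; the point is its centre, 44 mm above its underside, z up its axis. Two to four such jars are present; an absent one has no pose.
- jar2_mid (a point): Amber jar with a white screw cap and paper label, a plain upright cylinder 56 mm in diameter and 88 mm tall, about 0.15 kg, heavy at the bottom; the point is its centre, 44 mm above its underside, z up its axis. Two to four such jars are present; an absent one has no pose.
- jar3_mid (a point): Amber jar with a white screw cap and paper label, a plain upright cylinder 56 mm in diameter and 88 mm tall, about 0.15 kg, heavy at the bottom; the point is its centre, 44 mm above its underside, z up its axis. Two to four such jars are present; an absent one has no pose.
- jar4_mid (a point): Amber jar with a white screw cap and paper label, a plain upright cylinder 56 mm in diameter and 88 mm tall, about 0.15 kg, heavy at the bottom; the point is its centre, 44 mm above its underside, z up its axis. Two to four such jars are present; an absent one has no pose.
- wash_bottle: Bystander, leave alone. White squeeze bottle with red top, 68 mm in diameter, 195 mm tall; origin under its centre.
- bowl: Bystander, leave alone. Greenish bronze bowl, 120 mm wide, 60 mm high; origin under its centre.
- brush: Bystander, leave alone. Brush lying on the table to the left; origin near its middle on the underside.
Not all that is in view belongs to the job. Leave any brown or pink look-alike of the part that bears jar2_mid alone.

How it is judged:
By the outcome, as a careful person would: the job done as asked, in the order asked, and still so for the second after the job is handed in, with the robot touching nothing.
Of jar1, jar2, jar3, jar4 only 2 to 4 are there at a start; the rules pass over those that are not, and their reading is None.
At some moment in a run one of jar1, jar2, jar3, jar4 may be knocked a few centimetres aside while the robot is not near it.
It also fails if it takes over 210 s, if anything falls off the work surface, if the arm or the gripper's body presses on something with over 40 N, if the wrist force passes 120 N, or if a joint passes its speed limit or range.

## Working session

There is one attempt and no reset: what is moved stays moved. The work goes in short steps, Python scripts to look and compute and a tool call to move; the robot and the scene stay as the last step left them, time stands still between calls to the robot, and variables do not carry over. Pictures are saved under pics/ and viewed, at most 14 in all, crops included, and the job is handed in when it is done.

Besides the shell and the picture viewer there is one more tool, called after "Emit:" as a command line: name --argument value ..., lists and objects as JSON in quotes. step_arm: Moves the arm, as the interface text tells. Shift numbers are shares of 150 mm and turn numbers shares of 45 degrees, none past 1 either way. Its arguments: {"type":"object","properties":{"series":{"type":"array","items":{"type":"array","items":{"type":"array","items":{"type":"number","minimum":-1,"maximum":1}}}}},"required":["series"]}

```bash
mkdir -p pics; ls; cat > h.py <<'E'
import numpy as np, cv2
from cell import ctrl
from scipy.spatial.transform import Rotation as Ro
def shot(n,save=None):
    p=ctrl.get_image(n)
    if save: cv2.imwrite(f'pics/{save}.png',p['img'][:,:,::-1])
    return p
def ray(p,uv):
    R=np.array(p['R']);t=np.array(p['t'])
    d=R.T@np.array([(uv[0]-p['cx'])/p['fx'],(uv[1]-p['cy'])/p['fy'],1.])
    return -R.T@t,d
def onz(p,uv,z):
    o,d=ray(p,uv);return o+d*(z-o[2])/d[2]
def proj(p,X):
    c=np.array(p['R'])@np.array(X,float)+np.array(p['t'])
    return np.array([p['fx']*c[0]/c[2]+p['cx'],p['fy']*c[1]/c[2]+p['cy']])
def tri(obs):
    A=np.zeros((3,3));b=np.zeros(3)
    for p,uv in obs:
        o,d=ray(p,uv);d=d/np.linalg.norm(d);M=np.eye(3)-np.outer(d,d);A+=M;b+=M@o
    return np.linalg.solve(A,b)
E
python3 - <<'E'
from h import *
np.set_printoptions(precision=1,suppress=True)
P={n:shot(n,n+'0') for n in('scene','side','wrist')}
for th in ['bin_handle','bin_strip','rack_seat','rack_cleat','latch_hinge','latch_bar','jar1_mid','wash_bottle','bowl','brush']:
    for n in P:
        print(th,n,[(np.round(r['centre']).tolist(),round(r['score'],2)) for r in ctrl.recognise(P[n],th)][:6])
for n in P: print(n, -np.array(P[n]['R']).T@P[n]['t'],P[n]['fx'])
print(ctrl.read_state())
a=np.hstack([P[n]['img'] for n in('scene','side')])
E
```

```text
pics
bin_handle scene [([328.0, 213.0], 0.56), ([227.0, 191.0], 0.35)]
bin_handle side [([185.0, 194.0], 0.83), ([137.0, 155.0], 0.27)]
bin_handle wrist []
bin_strip scene [([326.0, 211.0], 0.87)]
bin_strip side [([182.0, 190.0], 0.93), ([253.0, 159.0], 0.7), ([337.0, 309.0], 0.62)]
bin_strip wrist []
rack_seat scene [([277.0, 233.0], 0.63)]
rack_seat side [([250.0, 156.0], 0.58)]
rack_seat wrist []
rack_cleat scene [([246.0, 180.0], 0.75), ([279.0, 234.0], 0.67), ([327.0, 213.0], 0.49)]
rack_cleat side [([253.0, 160.0], 0.73)]
rack_cleat wrist []
latch_hinge scene [([226.0, 189.0], 0.73), ([186.0, 148.0], 0.71)]
latch_hinge side [([302.0, 149.0], 0.54)]
latch_hinge wrist []
latch_bar scene [([226.0, 189.0], 0.69)]
latch_bar side [([301.0, 149.0], 0.57)]
latch_bar wrist []
jar1_mid scene [([246.0, 180.0], 0.9)]
jar1_mid side [([261.0, 239.0], 0.6)]
jar1_mid wrist []
wash_bottle scene [([155.0, 162.0], 0.82)]
wash_bottle side [([390.0, 286.0], 0.69)]
wash_bottle wrist []
bowl scene [([190.0, 223.0], 0.74)]
bowl side [([335.0, 202.0], 0.63)]
bowl wrist []
brush scene [([397.0, 253.0], 0.84)]
brush side [([142.0, 156.0], 0.57)]
brush wrist [([197.0, 336.0], 0.88)]
scene [1305.6  510.7 1378.4] 470.04918645191367
side [  79.1 -548.3  817.7] 358.09699807604864
wrist [144.3 638.8 373.7] 334.790331725621
{'clock': 1.65, 'qpos': array([-1.3,  0.6,  0. ,  1.5, -0. ,  1. , -0. ]), 'qd': array([ 0., -0., -0., -0.,  0.,  0.,  0.]), 'tau': array([ -0. , -56.3,   1.2, -19.4,   0. ,   0. ,  -0. ]), 'eef_pos': array([219.1, 612. , 231.3]), 'tool_rot': array([ 3.1, -0. ,  2.8]), 'force': array([ 0.2, -0.4,  0.5]), 'torque': array([-0.,  0., -0.]), 'gripper_force': 0.0, 'width': 85.267453640584}
```

```bash
sleep 1; ls pics
```

```text
scene0.png
side0.png
wrist0.png
```

```bash
python3 - <<'E'
import cv2
for n,(x0,y0,x1,y1) in dict(scene=(110,90,440,330),side=(90,90,430,345)).items():
    i=cv2.imread(f'pics/{n}0.png')[y0:y1,x0:x1]; f=800/(x1-x0)
    i=cv2.resize(i,None,fx=f,fy=min(f,600/(y1-y0)),interpolation=cv2.INTER_CUBIC);cv2.imwrite(f'pics/{n}0z.png',i); print(i.shape)
E
```

```text
(582, 800, 3)
(600, 800, 3)
```

View pics/scene0z.png

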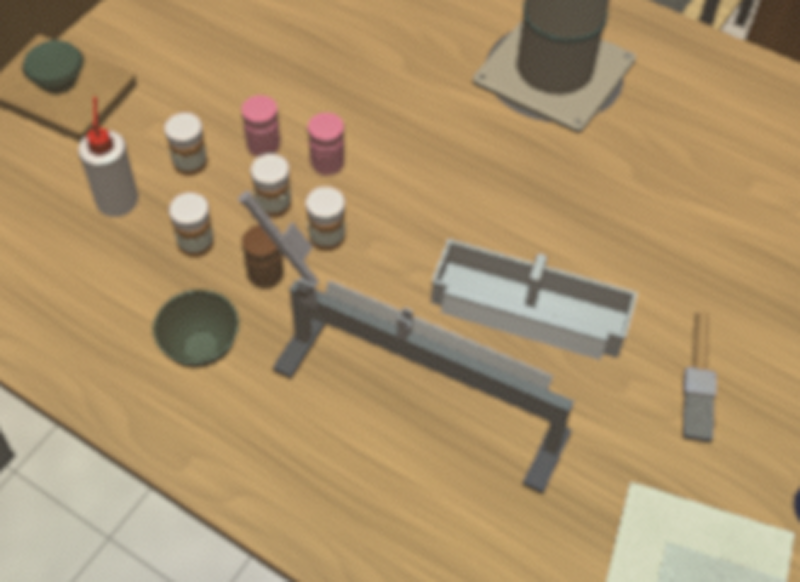

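View pics/side0z.png

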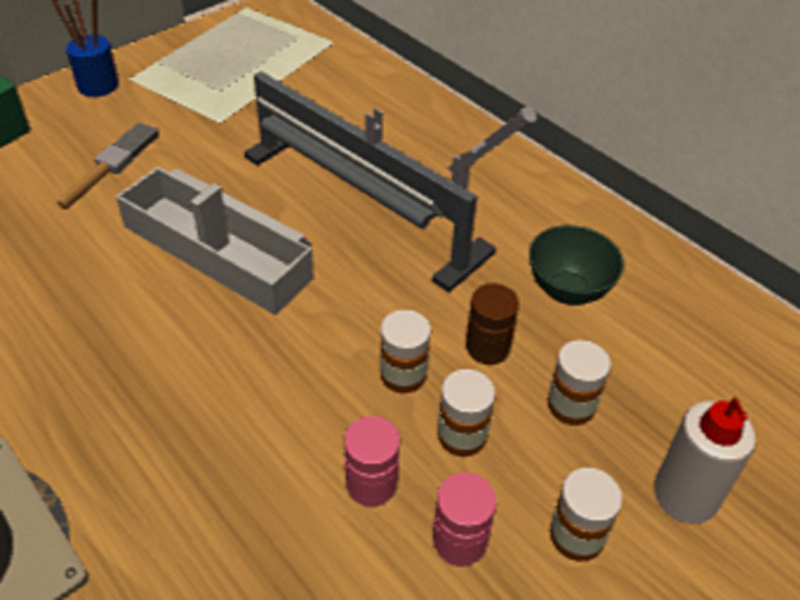

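The picture shows four amber jars with white caps at scene crop (187,140), (270,185), (325,215) and (190,222). They match side crop (587,510), (466,410), (405,350) and (580,380) in some order. The two pink jars and the brown one have no white cap, so they are look-alikes to leave alone. The bin handle top is at scene (539,262), the rack is in the middle, and the latch is up on its -y end.

```bash
cat > meas0.py <<'E'
from h import *
np.set_printoptions(precision=1,suppress=True)
S=shot('scene');D=shot('side')
sc=lambda u:(u[0]/2.4242+110,u[1]/2.4242+90); sd=lambda u:(u[0]/2.3529+90,u[1]/2.3529+90)
pts=dict(caps=([(185,126),(270,168),(326,202),(190,209)],[(590,488),(468,388),(405,329),(583,360)],88),
 pink=([(260,109),(326,127)],[(466,492),(372,437)],88),brown=([(262,240)],[(494,300)],88),
 handle=([(540,263)],[(208,192)],107),rim=([(448,242),(635,293)],[(118,195),(277,283),(312,245),(160,170)],57),
 back=([(302,292),(570,405)],[(258,75),(474,195)],137),
 bowl=([(196,328)],[(576,250)],55),bottle=([(100,140)],[(722,425)],170))
for k,(a,b,z) in pts.items():
    print(k,'scene',*[onz(S,sc(u),z)[:2] for u in a],'side',*[onz(D,sd(u),z)[:2] for u in b])
    if len(a)==len(b): print('   tri',*[tri([(S,sc(u)),(D,sd(v))]) for u,v in zip(a,b)])
print('latch tip tri',tri([(S,sc((245,198))),(D,sd((530,112)))]),'hinge',tri([(S,sc((305,285))),(D,sd((458,170)))]))
E
python3 meas0.py
```

```text
caps scene [ 496.7 -373.2] [ 491.  -216.7] [ 496.9 -111.5] [ 616.4 -265.8] side [ 501.2 -377.6] [ 493.5 -221.9] [ 495.8 -120.8] [ 614.2 -276. ]
   tri [ 498.7 -375.5   88.7] [ 492.2 -219.4   87.1] [ 496.3 -115.8   83.6] [ 615.5 -271.7   83.1]
pink scene [ 405.4 -300.1] [ 379.  -194.9] side [ 408.3 -304.6] [ 378.9 -202.1]
   tri [ 406.7 -302.5   87.5] [ 378.5 -198.5   84.8]
brown scene [ 602.7 -146.9] side [ 602.7 -154.7]
   tri [ 602.9 -150.8   84.9]
handle scene [432.  201.2] side [442.1 194.4]
   tri [438.3 198.4 108.6]
rim scene [439.1  61.3] [368.5 323.8] side [371.4 319. ] [442.   50.9] [514.2  75.6] [441.3 328.8]
back scene [667.6 -27.3] [618.9 342.9] side [617.5 332.4] [671.5 -47.9]
   tri [615.   88.5 248.3] [680.2 186.1  52.4]
bowl scene [ 754.4 -148.2] side [ 767.9 -145.4]
   tri [ 759.1 -147.1   62.3]
bottle scene [ 635.3 -399.3] side [ 593.1 -433.7]
   tri [ 617.8 -426.3  136.9]
latch tip tri [ 675.5 -102.5  289.8] hinge [668.7 -20.4 160.4]
```

```bash
cat >> h.py <<'E'
def plan(*wps, pose=None):
    """wps: (x,y,z,yaw) tool-down; prints turn units (about tool z, first) then shift units in the turned frame"""
    s=ctrl.read_state(); p=np.array(s['eef_pos']); R=Ro.from_euler('xyz',s['tool_rot'])
    for w in wps:
        T=Ro.from_euler('xyz',[np.pi,0,w[3]])
        rv=(R.inv()*T).as_rotvec(); d=T.inv().apply(np.array(w[:3])-p)
        n=int(np.ceil(np.linalg.norm(d)/49)); m=int(np.ceil(np.degrees(np.linalg.norm(rv))/8.5))
        print(w,'TURN',np.round(rv/np.radians(45),3),'rows',m,'| SHIFT',np.round(d/150,3),'rows',n,'each',np.round(d/150/max(n,1),3), 'turn each',np.round(rv/np.radians(45)/max(m,1),3))
        p=np.array(w[:3]);R=T
def st():
    s=ctrl.read_state(); print('t',round(s['clock'],2),'p',np.round(s['eef_pos'],1),'rot',np.round(s['tool_rot'],3),'F',np.round(s['force'],1),'w',round(s['width'],1),'gf',round(s['gripper_force'],1),'q',np.round(s['qpos'],2))
E
python3 -c "
from h import *
plan((425,194,230,3.4))"
```

```text
(425, 194, 230, 3.4) TURN [-0.    -0.    -0.767] rows 5 | SHIFT [-0.615 -3.045  0.009] rows 10 each [-0.062 -0.304  0.001] turn each [-0.    -0.    -0.153]
```

Emit:
step_arm --series '[[[0,0,-0.19,0,0,0,0],[0,0,-0.19,0,0,0,0],[0,0,-0.19,0,0,0,0],[0,0,-0.19,0,0,0,0],[0,0,0,-0.08,-0.3,0,0],[0,0,0,-0.08,-0.3,0,0],[0,0,0,-0.08,-0.3,0,0],[0,0,0,-0.08,-0.3,0,0],[0,0,0,-0.08,-0.3,0,0],[0,0,0,-0.08,-0.3,0,0],[0,0,0,-0.08,-0.3,0,0],[0,0,0,-0.08,-0.3,0,0]]]'

```text
clock: 2.95
eef_pos: [403.0, 285.9, 231.6]
tool_rot: [3.141, 0.001, -2.888]
force: [0.7, 0.6, -0.9]
width: 85.4
gripper_force: 0.0
```

```bash
python3 -c "
from h import *
st()
plan((425,194,230,3.4))"
```

```text
t 2.95 p [403.  285.9 231.6] rot [ 3.141e+00  1.000e-03 -2.888e+00] F [ 0.7  0.6 -0.9] w 85.4 gf 0.0 q [-0.59  0.41 -0.12  1.94  0.07  0.8   1.08]
(425, 194, 230, 3.4) TURN [ 0.     0.001 -0.007] rows 1 | SHIFT [ 0.015 -0.63   0.011] rows 2 each [ 0.007 -0.315  0.005] turn each [ 0.     0.001 -0.007]
```

Emit:
step_arm --series '[[[0,0,0,0,-0.3,0,0],[0,0,0,0,-0.3,0,0],[0,0,0,0,0,0,0],[0,0,0,0,0,0,0]]]'

```text
clock: 3.35
eef_pos: [425.2, 199.3, 231.6]
tool_rot: [3.141, 0.001, -2.892]
force: [-0.7, 0.1, -0.1]
width: 85.5
gripper_force: 0.0
```

```bash
python3 -c "
from h import *
st()
p=shot('wrist','w1'); print(p['R'],-np.array(p['R']).T@p['t'])
print(proj(p,ctrl.read_state()['eef_pos']))
for z,pts in ((107,[(440,198)]),(57,[(370,321),(440.5,54),(516,75),(445,340)])):
  for q in pts: print(q,proj(p,(*q,z)))
"
```

```text
t 3.35 p [425.2 199.3 231.6] rot [ 3.141e+00  1.000e-03 -2.892e+00] F [-0.7  0.1 -0.1] w 85.5 gf 0.0 q [-0.42  0.37 -0.11  2.    0.06  0.77  1.26]
[[-2.47162561e-01  9.68973878e-01 -5.39838535e-04]
 [ 9.20789850e-01  2.35045369e-01  3.11287209e-01]
 [ 3.01756061e-01  7.64414659e-02 -9.50315728e-01]] [348.28894519 180.10180152 374.70379819]
[257.49549741 253.4612799 ]
(440, 198) [248.80966421 195.58237853]
(370, 321) [392.65706626 141.27923928]
(440.5, 54) [103.47572993 143.66643736]
(516, 75) [115.8377305  219.25546762]
(445, 340) [382.87190431 216.34509038]
```

View pics/w1.png

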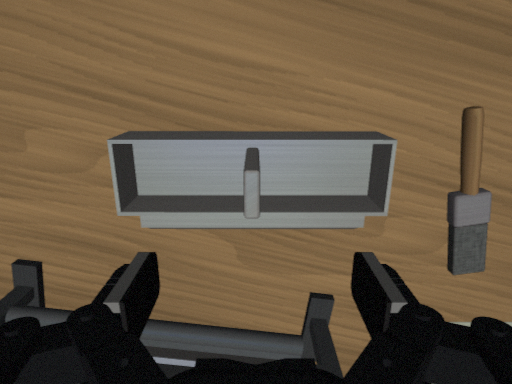

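The bin's rim corners show at (110,140), (393,140), (387,214) and (119,214), with the handle top at about (252,193). The rack bar is below it.

```bash
python3 -c "
from h import *
np.set_printoptions(precision=1,suppress=True)
p=shot('wrist')
c=[onz(p,u,57) for u in ((110,140),(393,140),(387,214),(119,214))]
for q in c: print(q)
m=np.mean(c,0); d=c[1]-c[0]+c[2]-c[3]; print('ctr',m,'yaw',np.arctan2(-d[0],d[1]),np.linalg.norm(d)/2)
print(onz(p,(252,192),107),onz(p,(252,168),107),onz(p,(252,217),107))
"
```

```text
[435.4  61.3  57. ]
[368.  322.3  57. ]
[440.7 344.8  57. ]
[509.3  79.3  57. ]
ctr [438.4 201.9  57. ] yaw 0.2525856181455285 271.9080967721053
[435.8 201.4 107. ] [415.6 196.2 107. ] [457.9 207.  107. ]
```

```bash
python3 -c "
from h import *
plan((437.5,201.5,150,3.394),(437.5,201.5,66,3.394))
"
```

```text
(437.5, 201.5, 150, 3.394) TURN [0.001 0.001 0.003] rows 1 | SHIFT [-0.083 -0.022  0.543] rows 2 each [-0.042 -0.011  0.272] turn each [0.001 0.001 0.003]
(437.5, 201.5, 66, 3.394) TURN [0. 0. 0.] rows 0 | SHIFT [ 0.   -0.    0.56] rows 2 each [ 0.   -0.    0.28] turn each [0. 0. 0.]
```

Emit:
step_arm --series '[[[0,0,0,-0.042,-0.011,0.27,0],[0,0,0,-0.041,-0.011,0.27,0],[0,0,0,0,0,0.28,0],[0,0,0,0,0,0.28,0],[0,0,0,0,0,0,0],[0,0,0,0,0,0,1],[0,0,0,0,0,0,1],[0,0,0,0,0,0,1],[0,0,0,0,0,0,1],[0,0,0,0,0,0,1],[0,0,0,0,0,0,1],[0,0,0,0,0,0,1]]]'

```text
clock: 4.65
eef_pos: [438.4, 200.4, 67.8]
tool_rot: [3.141, 0.002, -2.889]
force: [-1.1, -0.3, 9.9]
width: 13.4
gripper_force: 59.9
```

```bash
python3 -c "
from h import *
st()"
```

```text
t 4.65 p [438.4 200.4  67.8] rot [ 3.141e+00  2.000e-03 -2.889e+00] F [-1.1 -0.3  9.9] w 13.4 gf 59.9 q [-0.44  0.67 -0.06  2.11  0.11  0.36  1.22]
```

```bash
python3 -c "
from h import *
plan((438.4,200.4,200,3.394),(438.4,200.4,200,3.277),(504,129,200,3.277))
"
```

```text
(438.4, 200.4, 200, 3.394) TURN [ 0.     0.003 -0.   ] rows 1 | SHIFT [ 0.     0.    -0.882] rows 3 each [ 0.     0.    -0.294] turn each [ 0.     0.003 -0.   ]
(438.4, 200.4, 200, 3.277) TURN [ 0.    -0.     0.149] rows 1 | SHIFT [0. 0. 0.] rows 0 each [0. 0. 0.] turn each [ 0.    -0.     0.149]
(504, 129, 200, 3.277) TURN [0. 0. 0.] rows 0 | SHIFT [-0.369 -0.531 -0.   ] rows 2 each [-0.185 -0.265 -0.   ] turn each [0. 0. 0.]
```

Emit:
step_arm --series '[[[0,0,0,0,0,-0.15,1],[0,0,0,0,0,-0.25,1],[0,0,0,0,0,-0.25,1],[0,0,0,0,0,-0.23,1],[0,0,0.075,0,0,0,1],[0,0,0.075,0,0,0,1],[0,0,0,-0.09,-0.13,0,1],[0,0,0,-0.09,-0.13,0,1],[0,0,0,-0.09,-0.13,0,1],[0,0,0,-0.09,-0.13,0,1],[0,0,0,0,0,0,1],[0,0,0,0,0,0,1]]]'

```text
clock: 5.85
eef_pos: [501.0, 129.6, 198.0]
tool_rot: [-3.142, -0.001, -3.008]
force: [-0.7, 0.6, -4.5]
width: 12.8
gripper_force: 59.3
```

```bash
python3 -c "
from h import *
st()
s=shot('scene');d=shot('side','d2');w=shot('wrist')
a=cv2.resize(s['img'][180:310,200:370],None,fx=2.35,fy=2.35,interpolation=2); b=cv2.resize(d['img'][90:230,140:340],None,fx=2,fy=2,interpolation=2)
c=cv2.resize(w['img'],(400,300),interpolation=3)
m=np.zeros((600,800,3),np.uint8); m[:a.shape[0],:a.shape[1]]=a; m[:b.shape[0],400:800]=b; m[300:600,400:]=c; m[310:310+270,:400]=cv2.resize(s['img'][100:310,130:440],(400,270))
cv2.imwrite('pics/m2.png',m[:,:,::-1])
"
```

```text
t 5.85 p [501.  129.6 198. ] rot [-3.142e+00 -1.000e-03 -3.008e+00] F [-0.7  0.6 -4.5] w 12.8 gf 59.3 q [-0.26  0.49 -0.07  1.92  0.05  0.74  1.35]
```

View pics/m2.png

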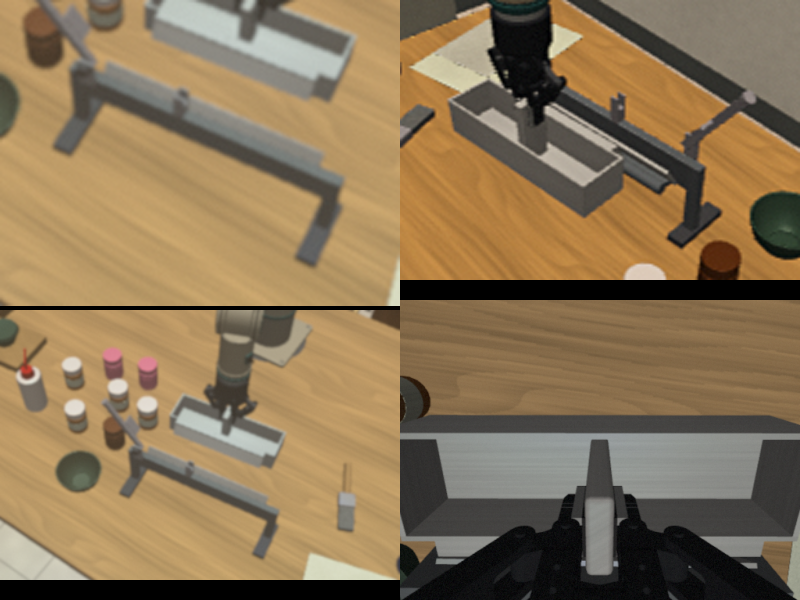

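The bin is held level in front of the rack. I'll overlay the estimated rack on both views to check its pose.

```bash
cat > ov.py <<'E'
from h import *
import sys
def rack(seat,yaw):
    c,s=np.cos(yaw),np.sin(yaw)
    return lambda x,y,z:(seat[0]+c*x-s*y,seat[1]+s*x+c*y,z)
def draw(p,f,box,k):
    x0,y0,x1,y1=box; i=cv2.resize(p['img'][y0:y1,x0:x1],None,fx=k,fy=k,interpolation=2)
    q=lambda *a:tuple(int(v) for v in (proj(p,f(*a))-[x0-.5,y0-.5])*k)
    for a,b,col in (((71,-197,137),(71,197,137),(255,0,0)),((46,-160,130),(46,160,130),(0,255,0)),((79,-167,168),(79,-162,168),(0,0,255)),((79,-39,168),(79,-25,168),(255,255,0))):
        cv2.line(i,q(*a),q(*b),col,1)
    return i
if __name__=='__main__':
    a=[float(v) for v in sys.argv[1:4]]; f=rack(a[:2],a[2])
    s=shot('scene');d=shot('side')
    A=draw(s,f,(210,190,370,290),5)[:300*2][:, :800]; B=draw(d,f,(190,95,340,200),5)
    A=cv2.resize(A,(480,300));B=cv2.resize(B,(429,300))
    A=draw(s,f,(215,190,360,297),5.5)[:590]; B=draw(d,f,(185,95,335,205),5.3)
    cv2.imwrite('pics/ovA.png',A[:,:,::-1]);cv2.imwrite('pics/ovB.png',B[:,:,::-1]);print(A.shape,B.shape)
E
python3 ov.py 573 137 .135
```

```text
(588, 798, 3) (583, 795, 3)
```

View pics/ovA.png

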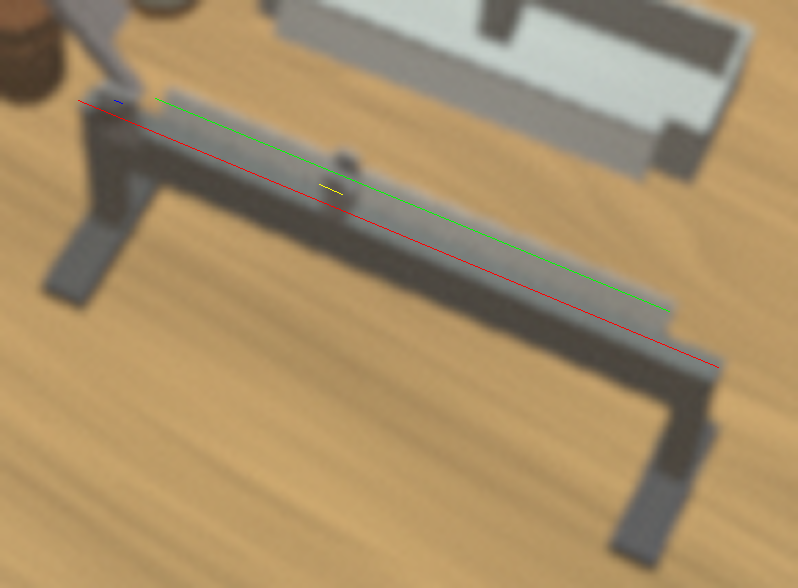

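View pics/ovB.png

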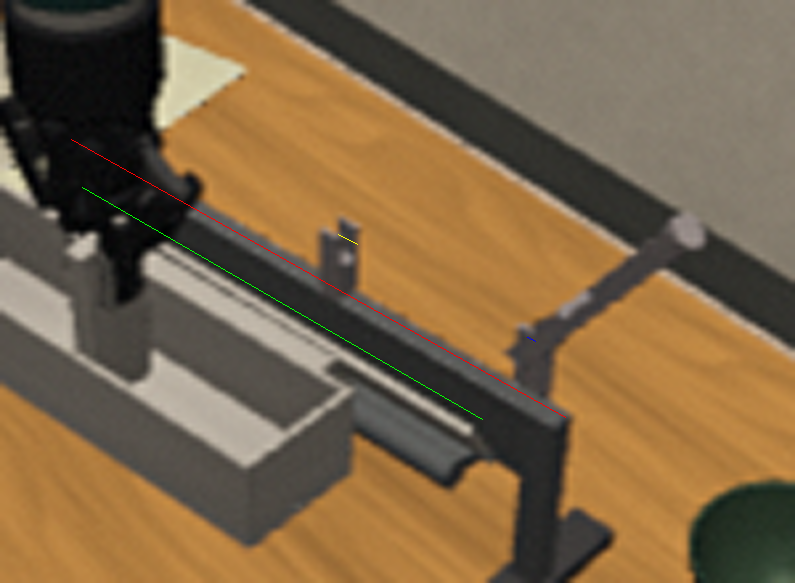

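```bash
python3 -c "
from h import *
np.set_printoptions(precision=1,suppress=True)
s=shot('scene');d=shot('side')
a=lambda u:(u[0]/5.5+214.5,u[1]/5.5+189.5); b=lambda u:(u[0]/5.3+184.5,u[1]/5.3+94.5)
L=onz(s,a((167,93)),130);R=onz(s,a((674,304)),130);L2=onz(d,b((475,430)),130);M2=onz(d,b((170,248)),130)
print('cleat',L,R,L2,M2,np.linalg.norm(R-L))
for A,B in((L,R),(L2,M2)): v=B-A; print('yaw',np.arctan2(-v[0],v[1]))
B=onz(d,b((541,429)),137); C=onz(d,b((566,413)),137);print('backing end front,back',B,C)
print('fork side z168',onz(d,b((340,240)),168),'scene',onz(s,a((345,172)),168), 'hinge side',onz(d,b((530,340)),168))
"
```

```text
cleat [632.9 -12.1 130. ] [591.5 301.6 130. ] [631.  -19.3 130. ] [601.8 216.8 130. ] 316.4687594525608
yaw 0.13123698301918393
yaw 0.12281694089478334
backing end front,back [653.1 -46.7 137. ] [672.5 -46.2 137. ]
fork side z168 [652.1 118.8 168. ] scene [641.5 116.2 168. ] hinge side [672.7 -14.9 168. ]
```

```bash
python3 -c "
from h import *
plan((558,135.5,193,3.2716))"
```

```text
(558, 135.5, 193, 3.2716) TURN [ 0.    -0.     0.008] rows 1 | SHIFT [-0.379 -0.018  0.036] rows 2 each [-0.19  -0.009  0.018] turn each [ 0.    -0.     0.008]
```

Emit:
step_arm --series '[[[0,0,0.008,-0.126,-0.006,0,1],[0,0,0,-0.126,-0.006,0,1],[0,0,0,-0.126,-0.006,0.02,1],[0,0,0,0,0,0.015,1],[0,0,0,0,0,0,1]]]'

```text
clock: 6.7
eef_pos: [557.3, 135.0, 192.3]
tool_rot: [-3.141, -0.002, -3.012]
force: [-0.2, 0.5, -3.9]
width: 13.2
gripper_force: 59.3
```

```bash
python3 -c "
from h import *
from ov import *
st()
f=rack((566,136.5),.13);s=shot('scene');d=shot('side')
A=draw(s,f,(215,180,360,250),5.5)[:300+85]; B=draw(d,f,(235,110,335,200),5.3)
# bin strip predicted from TCP
e=ctrl.read_state()['eef_pos'];g=rack(e[:2],.13);
for p,i,x0,y0,k in((s,A,215,180,5.5),(d,B,235,110,5.3)):
    q=lambda *a:tuple(int(v) for v in (proj(p,g(*a))-[x0-.5,y0-.5])*k)
    cv2.line(i,q(65,-115,e[2]+17-59),q(65,115,e[2]+17-59),(255,0,255),1); cv2.line(i,q(39,-138,e[2]+17-28),q(39,138,e[2]+17-28),(0,255,255),1)
m=np.zeros((600,800,3),np.uint8); A=cv2.resize(A,None,fx=.55,fy=.55); m[:A.shape[0],:A.shape[1]]=A
B=cv2.resize(B,None,fx=.75,fy=.75);m[240:240+B.shape[0],:B.shape[1]]=B
C=cv2.resize(s['img'][180:250,215:360],None,fx=2.3,fy=2.3,interpolation=2);m[0:C.shape[0],445:445+C.shape[1]]=C
C=cv2.resize(d['img'][110:200,235:335],None,fx=3.7,fy=3.7,interpolation=2);m[240:240+C.shape[0],420:420+C.shape[1]]=C
cv2.imwrite('pics/m3.png',m[:,:,::-1])
"
```

```text
t 6.7 p [557.3 135.  192.3] rot [-3.141e+00 -2.000e-03 -3.012e+00] F [-0.2  0.5 -3.9] w 13.2 gf 59.3 q [-0.24  0.57 -0.07  1.78  0.05  0.8   1.37]
```

View pics/m3.png

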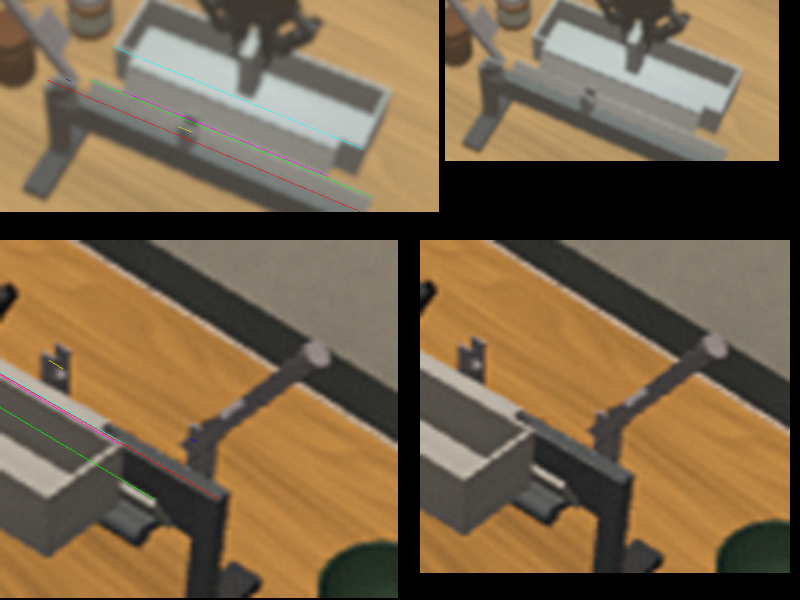

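Emit:
step_arm --series '[[[0,0,0,0,0,0.07,1],[0,0,0,0,0,0.07,1],[0,0,0,0,0,0.07,1],[0,0,0,0,0,0,1]]]'

```text
clock: 7.2
eef_pos: [558.2, 135.1, 160.2]
tool_rot: [3.141, -0.0, -3.013]
force: [1.0, 0.4, -4.5]
width: 13.1
gripper_force: 59.3
```

Emit:
step_arm --series '[[[0,0,0,-0.012,0,0.02,1],[0,0,0,-0.012,0,0.02,1],[0,0,0,-0.012,0,0.02,1],[0,0,0,-0.012,0,0.02,1],[0,0,0,0,0,0,1]]]'

```text
clock: 7.7
eef_pos: [564.5, 135.7, 149.2]
tool_rot: [3.142, -0.002, -3.014]
force: [-2.8, 0.6, -2.7]
width: 13.2
gripper_force: 59.8
```

Emit:
step_arm --series '[[[0,0,0,-0.008,0,0.012,1],[0,0,0,-0.006,0,0.01,1],[0,0,0,0,0,0,1],[0,0,0,0,0,0,1]]]'

```text
clock: 8.1
eef_pos: [564.5, 135.7, 149.0]
tool_rot: [-3.141, -0.005, -3.014]
force: [-14.9, -2.6, 24.4]
width: 13.3
gripper_force: 63.6
```

Emit:
step_arm --series '[[[0,0,0,0,0,0,0.6],[0,0,0,0,0,0,0],[0,0,0,0,0,0,0],[0,0,0,0,0,0,0],[0,0,0,0,0,-0.15,0],[0,0,0,0,0,-0.3,0],[0,0,0,0.1,0,-0.3,0],[0,0,0,0.2,0,0,0],[0,0,0,0.2,0,0,0],[0,0,0,0,0,0,0]]]'

```text
clock: 9.1
eef_pos: [489.3, 126.0, 258.9]
tool_rot: [-3.141, -0.003, -3.012]
force: [-0.2, -0.6, 0.1]
width: 85.3
gripper_force: 0.0
```

```bash
python3 -c "
from h import *
from ov import *
st()
f=rack((566,136.5),.13);P=[shot(n) for n in('scene','side','wrist')]
m=np.zeros((600,800,3),np.uint8)
def ins(p,box,k,ox,oy,ov):
    x0,y0,x1,y1=box;i=cv2.resize(p['img'][y0:y1,x0:x1],None,fx=k,fy=k,interpolation=2)
    q=lambda *a:tuple(int(v) for v in (proj(p,f(*a))-[x0-.5,y0-.5])*k)
    if ov:
      for a,b in (((-39,-138,137),(-39,138,137)),((39,-138,137),(39,138,137)),((-39,-138,137),(39,-138,137)),((-39,138,137),(39,138,137)),((-22,0,187),(22,0,187)),((-39,-138,80),(-39,138,80))): cv2.line(i,q(*a),q(*b),(255,0,0),1)
    h,w=i.shape[:2];h=min(h,600-oy);w=min(w,800-ox);m[oy:oy+h,ox:ox+w]=i[:h,:w]
ins(P[0],(220,170,350,270),3,0,0,1);ins(P[1],(190,110,320,210),3,400,0,1);ins(P[1],(190,110,320,210),3,400,300,0);ins(P[2],(0,0,512,384),.78,0,300,1)
cv2.imwrite('pics/m4.png',m[:,:,::-1])
"
```

```text
t 9.1 p [489.3 126.  258.9] rot [-3.141e+00 -3.000e-03 -3.012e+00] F [-0.2 -0.6  0.1] w 85.3 gf 0.0 q [-0.25  0.39 -0.08  1.88  0.04  0.88  1.35]
```

View pics/m4.png

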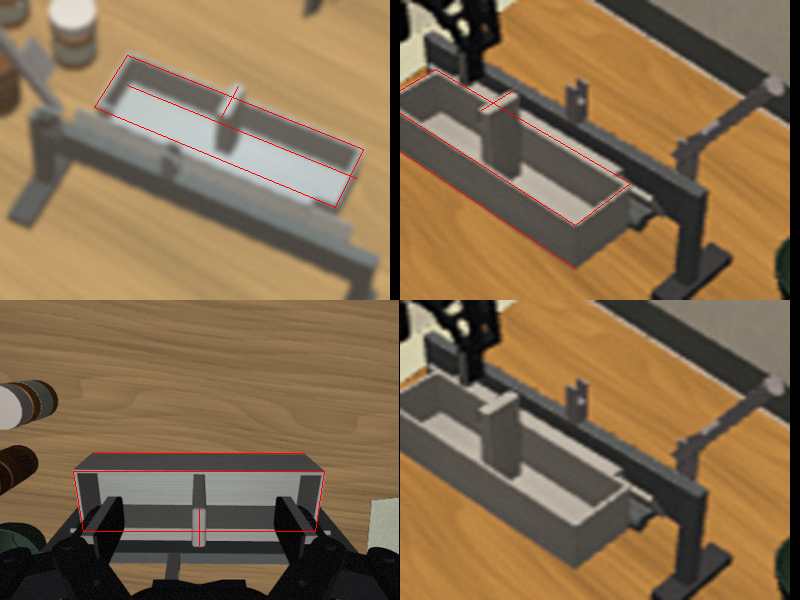

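The bin matches the home model in all three views, so it is hung. Next I turn the gripper and go to look at the jars.

```bash
python3 -c "
from h import *
plan((489.3,126,260,1.70),(490,-180,260,1.70))"
```

```text
(489.3, 126, 260, 1.7) TURN [2.e-03 1.e-03 2.e+00] rows 11 | SHIFT [-0.001 -0.032 -0.007] rows 1 each [-0.001 -0.032 -0.007] turn each [0.    0.    0.182]
(490, -180, 260, 1.7) TURN [0. 0. 0.] rows 0 | SHIFT [-2.024 -0.258 -0.   ] rows 7 each [-0.289 -0.037 -0.   ] turn each [0. 0. 0.]
```

Emit:
step_arm --series '[[[0,0,0.182,0,0,0,0],[0,0,0.182,0,0,0,0],[0,0,0.182,0,0,0,0],[0,0,0.182,0,0,0,0],[0,0,0.182,0,0,0,0],[0,0,0.182,0,0,0,0],[0,0,0.182,0,0,0,0],[0,0,0.182,0,0,0,0],[0,0,0.182,0,0,0,0],[0,0,0.182,0,0,0,0],[0,0,0.182,0,0,0,0],[0,0,0,0,0,0,0]]]'

```text
clock: 10.45
eef_pos: [494.2, 126.8, 258.3]
tool_rot: [3.141, 0.001, 1.698]
force: [0.1, -0.5, 0.3]
width: 85.7
gripper_force: 0.0
```

Emit:
step_arm --series '[[[0,0,0,-0.29,-0.04,0,0],[0,0,0,-0.29,-0.04,0,0],[0,0,0,-0.29,-0.04,0,0],[0,0,0,-0.29,-0.04,0,0],[0,0,0,-0.29,-0.04,0,0],[0,0,0,-0.29,-0.04,0,0],[0,0,0,-0.29,-0.04,0,0],[0,0,0,0,0,0,0],[0,0,0,0,0,0,0]]]'

```text
clock: 11.35
eef_pos: [490.2, -182.3, 258.4]
tool_rot: [-3.141, 0.0, 1.698]
force: [-0.1, 0.1, 0.4]
width: 85.3
gripper_force: 0.0
```

```bash
cat >> h.py <<'E'
def caps(p,z=88):
    """white cap tops in a wrist picture -> list of (pixel, xy at z, area)"""
    hsv=cv2.cvtColor(p['img'],cv2.COLOR_RGB2HSV); m=((hsv[...,1]<45)&(hsv[...,2]>150)).astype(np.uint8)
    m=cv2.morphologyEx(m,cv2.MORPH_OPEN,np.ones((5,5)))
    n,l,s,c=cv2.connectedComponentsWithStats(m); out=[]
    for i in range(1,n):
        if s[i,4]>300:
            q,_=cv2.minEnclosingCircle(np.argwhere(l==i)[:,::-1].astype(np.float32))
            out.append((np.round(c[i],0),np.round(onz(p,c[i],z)[:2],1),s[i].tolist()))
    return out
E
python3 -c "
from h import *
st();p=shot('wrist','w5')
for c in caps(p): print(*c)
print([(np.round(r['centre']).tolist(),round(r['score'],2)) for r in ctrl.recognise(p,'jar1_mid')])
"
```

```text
t 11.35 p [ 490.2 -182.3  258.4] rot [-3.141  0.     1.698] F [-0.1  0.1  0.4] w 85.3 gf 0.0 q [ 0.05  0.43  0.37  1.84 -0.19  0.9   0.63]
[272.  97.] [ 497.4 -115.3] [242, 66, 60, 62, 2889]
[252. 203.] [ 492.2 -219.5] [225, 179, 54, 50, 2134]
[357. 257.] [ 609.9 -265.9] [337, 242, 50, 40, 820]
[240. 333.] [ 499.1 -378.7] [218, 315, 46, 38, 1392]
[([271.0, 95.0], 0.91)]
```

View pics/w5.png

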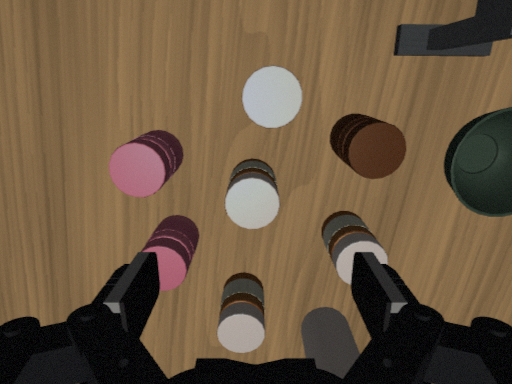

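White caps show at (272,97), (252,203), (357,257) and (240,333). Each has an amber body and paper label, so these are the four jars; the two pink and one brown are left alone. First I take the one at (497,-115).

```bash
python3 -c "
from h import *
plan((497.3,-115.4,140,1.70),(497.3,-115.4,55,1.70),(497.3,-115.4,270,1.7),(552.4,236,270,1.7),(552.4,236,143,1.7))"
```

```text
(497.3, -115.4, 140, 1.7) TURN [-0.    -0.001  0.002] rows 1 | SHIFT [0.419 0.1   0.789] rows 3 each [0.14  0.033 0.263] turn each [-0.    -0.001  0.002]
(497.3, -115.4, 55, 1.7) TURN [0. 0. 0.] rows 0 | SHIFT [ 0.    -0.     0.567] rows 2 each [ 0.    -0.     0.283] turn each [0. 0. 0.]
(497.3, -115.4, 270, 1.7) TURN [0. 0. 0.] rows 0 | SHIFT [ 0.     0.    -1.433] rows 5 each [ 0.     0.    -0.287] turn each [0. 0. 0.]
(552.4, 236, 270, 1.7) TURN [0. 0. 0.] rows 0 | SHIFT [2.276 0.666 0.   ] rows 8 each [0.284 0.083 0.   ] turn each [0. 0. 0.]
(552.4, 236, 143, 1.7) TURN [0. 0. 0.] rows 0 | SHIFT [ 0.    -0.     0.847] rows 3 each [ 0.    -0.     0.282] turn each [0. 0. 0.]
```

Emit:
step_arm --series '[[[0,0,0,0.14,0.033,0.263,0],[0,0,0,0.14,0.033,0.263,0],[0,0,0,0.14,0.033,0.263,0],[0,0,0,0,0,0,0],[0,0,0,0,0,0.19,0],[0,0,0,0,0,0.19,0],[0,0,0,0,0,0.19,0],[0,0,0,0,0,0,0],[0,0,0,0,0,0,1],[0,0,0,0,0,0,1],[0,0,0,0,0,0,1],[0,0,0,0,0,0,1]]]'

```text
clock: 12.65
eef_pos: [498.1, -116.8, 57.0]
tool_rot: [3.138, 0.001, 1.699]
force: [-1.0, -0.2, 3.7]
width: 54.5
gripper_force: 62.4
```

Emit:
step_arm --series '[[[0,0,0,0,0,-0.18,1],[0,0,0,0,0,-0.25,1],[0,0,0,0,0,-0.25,1],[0,0,0,0,0,-0.25,1],[0,0,0,0,0,-0.25,1],[0,0,0,0,0,-0.25,1],[0,0,0,0.23,0.067,0,1],[0,0,0,0.23,0.067,0,1],[0,0,0,0.23,0.067,0,1],[0,0,0,0.23,0.067,0,1],[0,0,0,0.23,0.067,0,1],[0,0,0,0.23,0.067,0,1]]]'

```text
clock: 13.85
eef_pos: [530.2, 98.0, 271.0]
tool_rot: [3.14, -0.0, 1.698]
force: [0.6, -0.0, -0.9]
width: 54.2
gripper_force: 64.0
```

```bash
python3 -c "
from h import *
st()
plan((552.4,236,270,1.7),(552.4,236,143,1.7))"
```

```text
t 13.85 p [530.2  98.  271. ] rot [ 3.14  -0.     1.698] F [ 0.6 -0.  -0.9] w 54.2 gf 64.0 q [-0.48  0.44  0.36  1.79 -0.19  0.95  0.09]
(552.4, 236, 270, 1.7) TURN [ 0.002 -0.001 -0.002] rows 1 | SHIFT [0.893 0.265 0.006] rows 3 each [0.298 0.088 0.002] turn each [ 0.002 -0.001 -0.002]
(552.4, 236, 143, 1.7) TURN [0. 0. 0.] rows 0 | SHIFT [ 0.    -0.     0.847] rows 3 each [ 0.    -0.     0.282] turn each [0. 0. 0.]
```

Emit:
step_arm --series '[[[0,0,0,0.22,0.065,0,1],[0,0,0,0.22,0.065,0,1],[0,0,0,0.22,0.065,0,1],[0,0,0,0.22,0.065,0,1],[0,0,0,0,0,0.15,1],[0,0,0,0,0,0,1],[0,0,0,0,0,0,1]]]'

```text
clock: 14.55
eef_pos: [551.9, 231.3, 247.8]
tool_rot: [-3.141, 0.001, 1.697]
force: [0.8, -0.2, -1.0]
width: 54.5
gripper_force: 63.9
```

```bash
python3 -c "
from h import *
st()
plan((552.4,236,250,1.7),(552.4,236,143,1.7))"
```

```text
t 14.55 p [551.9 231.3 247.8] rot [-3.141e+00  1.000e-03  1.697e+00] F [ 0.8 -0.2 -1. ] w 54.5 gf 63.9 q [-0.66  0.56  0.34  1.65 -0.21  0.97 -0.12]
(552.4, 236, 250, 1.7) TURN [-0.     0.001 -0.004] rows 1 | SHIFT [ 0.031  0.007 -0.015] rows 1 each [ 0.031  0.007 -0.015] turn each [-0.     0.001 -0.004]
(552.4, 236, 143, 1.7) TURN [0. 0. 0.] rows 0 | SHIFT [ 0.    -0.     0.713] rows 3 each [ 0.    -0.     0.238] turn each [0. 0. 0.]
```

Emit:
step_arm --series '[[[0,0,0,0.022,0.004,0,1],[0,0,0,0,0,0.2,1],[0,0,0,0,0,0.2,1],[0,0,0,0,0,0.15,1],[0,0,0,0,0,0.08,1],[0,0,0,0,0,0.05,1],[0,0,0,0,0,0.025,1],[0,0,0,0,0,0,1]]]'

```text
clock: 15.35
eef_pos: [553.3, 235.9, 142.5]
tool_rot: [3.139, -0.001, 1.698]
force: [-0.6, 0.7, -1.2]
width: 54.5
gripper_force: 64.0
```

Emit:
step_arm --series '[[[0,0,0,0,0,0.012,1],[0,0,0,0,0,0,1]]]'

```text
clock: 15.55
eef_pos: [553.5, 236.1, 142.2]
tool_rot: [3.139, -0.001, 1.698]
force: [-2.6, -0.8, 10.9]
width: 54.4
gripper_force: 65.3
```

Emit:
step_arm --series '[[[0,0,0,0,0,0,0.25],[0,0,0,0,0,0,0],[0,0,0,0,0,0,0],[0,0,0,0,0,-0.15,0],[0,0,0,0,0,-0.3,0],[0,0,0,0,0,-0.3,0],[0,0,0,-0.29,-0.09,0,0],[0,0,0,-0.29,-0.09,0,0],[0,0,0,-0.29,-0.09,0,0],[0,0,0,-0.29,-0.09,0,0],[0,0,0,-0.29,-0.09,0,0],[0,0,0,-0.29,-0.09,0,0]]]'

```text
clock: 16.75
eef_pos: [504.7, -35.1, 252.0]
tool_rot: [3.141, 0.0, 1.698]
force: [2.1, 0.1, -0.3]
width: 85.7
gripper_force: 0.0
```

```bash
python3 -c "
from h import *
st();p=shot('wrist')
for c in caps(p): print(*c)
s=shot('scene')
cv2.imwrite('pics/s6.png',cv2.resize(s['img'][130:280,170:370],None,fx=3,fy=3,interpolation=2)[:,:,::-1])
plan((492.2,-219.5,250,1.7))"
```

```text
t 16.75 p [504.7 -35.1 252. ] rot [3.141 0.    1.698] F [ 2.1  0.1 -0.3] w 85.7 gf 0.0 q [-0.25  0.42  0.37  1.89 -0.19  0.86  0.35]
[338.  65.] [564.2  65.2] [310, 0, 63, 139, 6702]
[419.  90.] [639.7  54.2] [413, 65, 14, 55, 373]
[222. 327.] [ 492.3 -219.4] [199, 307, 48, 40, 1498]
[331. 366.] [ 623.1 -258.3] [316, 357, 30, 20, 386]
(492.2, -219.5, 250, 1.7) TURN [-0.001  0.005 -0.017] rows 1 | SHIFT [-1.169 -0.229  0.016] rows 4 each [-0.292 -0.057  0.004] turn each [-0.001  0.005 -0.017]
```

View pics/s6.png

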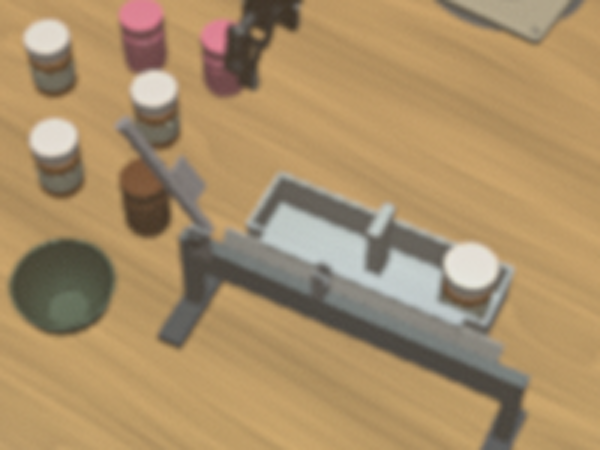

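The first jar stands upright in the bin's +y end at crop (470,270), and jar B is still at (492,-219.5). I go for B now.

Emit:
step_arm --series '[[[0,0,0,-0.292,-0.058,0,0],[0,0,0,-0.292,-0.058,0,0],[0,0,0,-0.292,-0.058,0,0],[0,0,0,-0.292,-0.058,0.1,0],[0,0,0,0,0,0.3,0],[0,0,0,0,0,0.3,0],[0,0,0,0,0,0.1,0],[0,0,0,0,0,0,0]]]'

```text
clock: 17.65
eef_pos: [491.3, -210.5, 129.3]
tool_rot: [-3.137, -0.003, 1.698]
force: [-0.3, -0.3, 0.5]
width: 85.3
gripper_force: 0.0
```

```bash
python3 -c "
from h import *
st();p=shot('wrist')
for c in caps(p): print(*c)
plan((492.2,-219.5,55,1.7))"
```

```text
t 17.65 p [ 491.3 -210.5  129.3] rot [-3.137e+00 -3.000e-03  1.698e+00] F [-0.3 -0.3  0.5] w 85.3 gf 0.0 q [ 0.16  0.63  0.3   1.94 -0.3   0.62  0.78]
[254. 233.] [ 492.  -218.9] [210, 193, 89, 81, 5658]
[447. 308.] [ 623.8 -255.5] [419, 294, 51, 31, 893]
(492.2, -219.5, 55, 1.7) TURN [-0.002 -0.001 -0.002] rows 1 | SHIFT [-0.054 -0.01   0.507] rows 2 each [-0.027 -0.005  0.253] turn each [-0.002 -0.001 -0.002]
```

Emit:
step_arm --series '[[[0,0,0,-0.054,-0.01,0.1,0],[0,0,0,0,0,0.2,0],[0,0,0,0,0,0.2,0],[0,0,0,0,0,0,0],[0,0,0,0,0,0,1],[0,0,0,0,0,0,1],[0,0,0,0,0,0,1],[0,0,0,0,0,0,1],[0,0,0,0,0,-0.2,1],[0,0,0,0,0,-0.3,1],[0,0,0,0,0,-0.3,1],[0,0,0,0,0,-0.3,1]]]'

```text
clock: 18.9
eef_pos: [492.4, -219.8, 224.6]
tool_rot: [3.14, 0.001, 1.698]
force: [0.3, -0.1, -0.9]
width: 54.9
gripper_force: 63.7
```

```bash
python3 -c "
from h import *
st()
plan((515,175,265,1.7),(560.4,174.7,265,1.7))"
```

```text
t 18.9 p [ 492.4 -219.8  224.6] rot [3.140e+00 1.000e-03 1.698e+00] F [ 0.3 -0.1 -0.9] w 54.9 gf 63.7 q [ 0.12  0.5   0.37  1.84 -0.24  0.84  0.73]
(515, 175, 265, 1.7) TURN [ 0.002  0.001 -0.002] rows 1 | SHIFT [ 2.59   0.489 -0.269] rows 9 each [ 0.288  0.054 -0.03 ] turn each [ 0.002  0.001 -0.002]
(560.4, 174.7, 265, 1.7) TURN [0. 0. 0.] rows 0 | SHIFT [-0.041  0.3    0.   ] rows 1 each [-0.041  0.3    0.   ] turn each [0. 0. 0.]
```

Emit:
step_arm --series '[[[0,0,0,0.288,0.054,-0.06,1],[0,0,0,0.288,0.054,-0.06,1],[0,0,0,0.288,0.054,-0.06,1],[0,0,0,0.288,0.054,-0.06,1],[0,0,0,0.288,0.054,-0.03,1],[0,0,0,0.288,0.054,0,1],[0,0,0,0.288,0.054,0,1],[0,0,0,0.288,0.054,0,1],[0,0,0,0.288,0.054,0,1],[0,0,0,-0.04,0.3,0,1],[0,0,0,0,0,0,1],[0,0,0,0,0,0,1]]]'

```text
clock: 20.1
eef_pos: [561.0, 174.9, 262.7]
tool_rot: [3.141, 0.0, 1.698]
force: [-0.3, -0.4, -1.1]
width: 54.5
gripper_force: 64.2
```

```bash
python3 -c "
from h import *
st()
plan((560.4,174.7,150,1.7))"
```

```text
t 20.1 p [561.  174.9 262.7] rot [3.141 0.    1.698] F [-0.3 -0.4 -1.1] w 54.5 gf 64.2 q [-0.58  0.53  0.36  1.67 -0.21  0.99 -0.02]
(560.4, 174.7, 150, 1.7) TURN [ 0.001  0.    -0.002] rows 1 | SHIFT [-0.001 -0.004  0.752] rows 3 each [-0.    -0.001  0.251] turn each [ 0.001  0.    -0.002]
```

Emit:
step_arm --series '[[[0,0,0,0,0,0.2,1],[0,0,0,0,0,0.2,1],[0,0,0,0,0,0.2,1],[0,0,0,0,0,0.1,1],[0,0,0,0,0,0.05,1],[0,0,0,0,0,0,1]]]'

```text
clock: 20.7
eef_pos: [559.9, 174.6, 149.7]
tool_rot: [-3.14, -0.0, 1.698]
force: [0.5, 0.3, -0.5]
width: 54.2
gripper_force: 64.3
```

Emit:
step_arm --series '[[[0,0,0,0,0,0.02,1],[0,0,0,0,0,0.01,1],[0,0,0,0,0,0,1]]]'

```text
clock: 21.0
eef_pos: [561.0, 175.0, 146.0]
tool_rot: [3.141, -0.0, 1.698]
force: [-0.3, -0.3, -1.2]
width: 54.7
gripper_force: 64.3
```

Emit:
step_arm --series '[[[0,0,0,0,0,0.015,1],[0,0,0,0,0,0.013,1],[0,0,0,0,0,0,1]]]'

```text
clock: 21.3
eef_pos: [561.3, 175.1, 144.0]
tool_rot: [3.14, -0.001, 1.698]
force: [-5.4, -1.6, 17.5]
width: 54.5
gripper_force: 66.1
```

Emit:
step_arm --series '[[[0,0,0,0,0,0,0.25],[0,0,0,0,0,0,0],[0,0,0,0,0,0,0],[0,0,0,0,0,-0.15,0],[0,0,0,0,0,-0.3,0],[0,0,0,0,0,-0.3,0],[0,0,0,0,-0.3,0,0],[0,0,0,-0.31,-0.04,0,0],[0,0,0,-0.31,-0.04,0,0],[0,0,0,-0.31,-0.04,0,0],[0,0,0,-0.31,-0.04,0,0],[0,0,0,-0.31,-0.04,0,0]]]'

```text
clock: 22.5
eef_pos: [515.7, -67.0, 253.6]
tool_rot: [3.141, -0.0, 1.699]
force: [0.4, -0.5, 0.2]
width: 85.6
gripper_force: 0.0
```

Emit:
step_arm --series '[[[0,0,0,-0.31,0,0,0],[0,0,0,-0.31,0.05,0,0],[0,0,0,-0.2,0.2,0,0],[0,0,0,0,0.2,0,0],[0,0,0,0,0,0,0],[0,0,0,0,0,0,0]]]'

```text
clock: 23.1
eef_pos: [598.2, -178.3, 252.6]
tool_rot: [-3.14, -0.001, 1.699]
force: [-0.3, 0.2, 1.1]
width: 84.9
gripper_force: 0.0
```

```bash
python3 -c "
from h import *
st();p=shot('wrist')
for c in caps(p): print(*c)
print([(np.round(r['centre']).tolist(),round(r['score'],2),onz(p,r['centre'],70)) for r in ctrl.recognise(p,'jar1_mid')])
plan((613,-268,250,1.7))"
```

```text
t 23.1 p [ 598.2 -178.3  252.6] rot [-3.140e+00 -1.000e-03  1.699e+00] F [-0.3  0.2  1.1] w 84.9 gf 0.0 q [ 0.02  0.59  0.38  1.57 -0.24  1.02  0.59]
[260. 258.] [ 616.2 -272.2] [235, 236, 52, 45, 1876]
[155. 332.] [ 510.8 -380.1] [141, 314, 28, 35, 700]
[]
(613, -268, 250, 1.7) TURN [-0.002 -0.001 -0.002] rows 1 | SHIFT [-0.605  0.026  0.022] rows 2 each [-0.303  0.013  0.011] turn each [-0.002 -0.001 -0.002]
```

Emit:
step_arm --series '[[[0,0,0,-0.212,0.013,0,0],[0,0,0,-0.212,0.013,0.05,0],[0,0,0,-0.212,0.012,0.1,0],[0,0,0,0,0,0.25,0],[0,0,0,0,0,0.25,0],[0,0,0,0,0,0.17,0],[0,0,0,0,0,0,0],[0,0,0,0,0,0,0]]]'

```text
clock: 24.0
eef_pos: [616.1, -272.7, 131.4]
tool_rot: [-3.141, 0.0, 1.698]
force: [0.4, -0.3, 0.9]
width: 85.6
gripper_force: 0.0
```

```bash
python3 -c "
from h import *
st();p=shot('wrist')
for c in caps(p): print(*c)
plan((616.2,-271.5,55,1.7))"
```

```text
t 24.0 p [ 616.1 -272.7  131.4] rot [-3.141  0.     1.698] F [ 0.4 -0.3  0.9] w 85.6 gf 0.0 q [ 0.19  0.79  0.32  1.54 -0.3   0.86  0.75]
[255. 218.] [ 616.1 -271.6] [211, 177, 89, 82, 5757]
[ 53. 316.] [ 491.4 -359.2] [38, 309, 31, 16, 385]
(616.2, -271.5, 55, 1.7) TURN [ 0.002  0.002 -0.002] rows 1 | SHIFT [ 0.011 -0.003  0.516] rows 2 each [ 0.006 -0.002  0.258] turn each [ 0.002  0.002 -0.002]
```

Emit:
step_arm --series '[[[0,0,0,0.008,0,0.1,0],[0,0,0,0,0,0.2,0],[0,0,0,0,0,0.216,0],[0,0,0,0,0,0,0],[0,0,0,0,0,0,1],[0,0,0,0,0,0,1],[0,0,0,0,0,0,1],[0,0,0,0,0,0,1],[0,0,0,0,0,-0.2,1],[0,0,0,0,0,-0.3,1],[0,0,0,0,0,-0.3,1],[0,0,0,0,0,-0.3,1]]]'

```text
clock: 25.25
eef_pos: [616.0, -271.2, 220.5]
tool_rot: [3.141, 0.0, 1.698]
force: [1.1, -0.9, -2.5]
width: 54.8
gripper_force: 63.9
```

```bash
python3 -c "
from h import *
st()
plan((515,-150,250,1.7),(510,70,265,1.7),(570.6,97.3,265,1.7))"
```

```text
t 25.25 p [ 616.  -271.2  220.5] rot [3.141 0.    1.698] F [ 1.1 -0.9 -2.5] w 54.8 gf 63.9 q [ 0.17  0.7   0.36  1.46 -0.27  1.03  0.72]
(515, -150, 250, 1.7) TURN [ 0.001  0.    -0.002] rows 1 | SHIFT [ 0.888 -0.564 -0.197] rows 4 each [ 0.222 -0.141 -0.049] turn each [ 0.001  0.    -0.002]
(510, 70, 265, 1.7) TURN [0. 0. 0.] rows 0 | SHIFT [ 1.459  0.156 -0.1  ] rows 5 each [ 0.292  0.031 -0.02 ] turn each [0. 0. 0.]
(570.6, 97.3, 265, 1.7) TURN [0. 0. 0.] rows 0 | SHIFT [0.128 0.424 0.   ] rows 2 each [0.064 0.212 0.   ] turn each [0. 0. 0.]
```

Emit:
step_arm --series '[[[0,0,0,0.222,-0.14,-0.05,1],[0,0,0,0.222,-0.14,-0.05,1],[0,0,0,0.222,-0.14,-0.05,1],[0,0,0,0.222,-0.14,-0.05,1],[0,0,0,0.292,0.03,-0.02,1],[0,0,0,0.292,0.03,-0.02,1],[0,0,0,0.292,0.03,-0.02,1],[0,0,0,0.292,0.03,-0.02,1],[0,0,0,0.292,0.03,-0.02,1],[0,0,0,0.064,0.212,0,1],[0,0,0,0.064,0.212,0,1],[0,0,0,0,0,0,1]]]'

```text
clock: 26.45
eef_pos: [574.6, 100.4, 263.7]
tool_rot: [3.136, -0.001, 1.702]
force: [-0.3, -0.6, -2.5]
width: 54.4
gripper_force: 64.6
```

```bash
python3 -c "
from h import *
st()
plan((570.6,97.3,149,1.7))"
```

```text
t 26.45 p [574.6 100.4 263.7] rot [ 3.136e+00 -1.000e-03  1.702e+00] F [-0.3 -0.6 -2.5] w 54.4 gf 64.6 q [-0.46  0.52  0.37  1.68 -0.22  0.98  0.12]
(570.6, 97.3, 149, 1.7) TURN [ 0.007 -0.001  0.003] rows 1 | SHIFT [-0.017 -0.029  0.765] rows 3 each [-0.006 -0.01   0.255] turn each [ 0.007 -0.001  0.003]
```

Emit:
step_arm --series '[[[0,0,0,0,0,0,1],[0,0,0,0,0,0.1,1],[0,0,0,0,0,0,1]]]'

```text
clock: 26.75
eef_pos: [568.7, 96.2, 247.1]
tool_rot: [-3.138, 0.0, 1.697]
force: [-0.5, 0.2, -2.2]
width: 54.7
gripper_force: 64.6
```

```bash
python3 -c "
from h import *
st()
plan((570.6,97.3,149,1.7))"
```

```text
t 26.75 p [568.7  96.2 247.1] rot [-3.138  0.     1.697] F [-0.5  0.2 -2.2] w 54.7 gf 64.6 q [-0.45  0.53  0.37  1.71 -0.23  0.95  0.13]
(570.6, 97.3, 149, 1.7) TURN [-0.005  0.    -0.004] rows 1 | SHIFT [0.006 0.013 0.654] rows 3 each [0.002 0.004 0.218] turn each [-0.005  0.    -0.004]
```

Oscillating slightly around the target, so I descend in steps.

Emit:
step_arm --series '[[[0,0,0,0,0,0.2,1],[0,0,0,0,0,0.2,1],[0,0,0,0,0,0.15,1],[0,0,0,0,0,0.07,1],[0,0,0,0,0,0.03,1],[0,0,0,0,0,0,1]]]'

```text
clock: 27.35
eef_pos: [571.2, 97.0, 151.3]
tool_rot: [3.141, -0.0, 1.698]
force: [0.2, 0.3, -1.8]
width: 54.2
gripper_force: 64.7
```

Emit:
step_arm --series '[[[0,0,0,0,0,0.02,1],[0,0,0,0,0,0.02,1],[0,0,0,0,0,0.01,1],[0,0,0,0,0,0,1]]]'

```text
clock: 27.75
eef_pos: [571.0, 97.3, 143.3]
tool_rot: [-3.142, -0.0, 1.698]
force: [-0.6, -0.8, -2.5]
width: 54.6
gripper_force: 64.7
```

Emit:
step_arm --series '[[[0,0,0,0,0,0.015,1],[0,0,0,0,0,0,1]]]'

```text
clock: 27.95
eef_pos: [571.2, 97.3, 141.0]
tool_rot: [3.141, -0.0, 1.698]
force: [-0.0, -0.3, -1.5]
width: 54.5
gripper_force: 64.8
```

Emit:
step_arm --series '[[[0,0,0,0,0,0.013,1],[0,0,0,0,0,0,1]]]'

```text
clock: 28.15
eef_pos: [571.2, 97.3, 140.8]
tool_rot: [3.141, -0.001, 1.698]
force: [-4.3, -0.8, 11.7]
width: 54.7
gripper_force: 66.2
```

Emit:
step_arm --series '[[[0,0,0,0,0,0,0.25],[0,0,0,0,0,0,0],[0,0,0,0,0,0,0],[0,0,0,0,0,-0.15,0],[0,0,0,0,0,-0.3,0],[0,0,0,0,0,-0.3,0],[0,0,0,0,-0.3,0,0],[0,0,0,-0.31,-0.07,0,0],[0,0,0,-0.31,-0.07,0,0],[0,0,0,-0.31,-0.07,0,0],[0,0,0,-0.31,-0.07,0,0],[0,0,0,-0.31,-0.05,0,0]]]'

```text
clock: 29.35
eef_pos: [506.1, -147.1, 251.6]
tool_rot: [-3.142, -0.0, 1.698]
force: [0.4, 0.3, 0.6]
width: 85.4
gripper_force: 0.0
```

Emit:
step_arm --series '[[[0,0,0,-0.31,0,0,0],[0,0,0,-0.31,0,0,0],[0,0,0,-0.31,0,0,0],[0,0,0,0,0,0,0],[0,0,0,0,0,0,0]]]'

```text
clock: 29.85
eef_pos: [523.9, -285.0, 250.9]
tool_rot: [-3.141, -0.0, 1.695]
force: [0.1, 1.0, -0.2]
width: 85.6
gripper_force: 0.0
```

```bash
python3 -c "
from h import *
st();p=shot('wrist')
for c in caps(p): print(*c)
plan((499,-377,130,1.7))"
```

```text
t 29.85 p [ 523.9 -285.   250.9] rot [-3.141 -0.     1.695] F [ 0.1  1.  -0.2] w 85.6 gf 0.0 q [ 0.2   0.56  0.39  1.66 -0.25  0.98  0.81]
[219. 254.] [ 499.1 -378.3] [194, 231, 52, 46, 1904]
[331. 322.] [ 629.4 -447.7] [305, 303, 63, 50, 1111]
(499, -377, 130, 1.7) TURN [-0.001 -0.002 -0.003] rows 1 | SHIFT [-0.599 -0.248  0.806] rows 4 each [-0.15  -0.062  0.202] turn each [-0.001 -0.002 -0.003]
```

Emit:
step_arm --series '[[[0,0,0,-0.203,-0.083,0.05,0],[0,0,0,-0.203,-0.083,0.05,0],[0,0,0,-0.2,-0.083,0.05,0],[0,0,0,0,0,0.25,0],[0,0,0,0,0,0.25,0],[0,0,0,0,0,0.15,0],[0,0,0,0,0,0,0],[0,0,0,0,0,0,0]]]'

```text
clock: 30.7
eef_pos: [499.9, -377.4, 131.9]
tool_rot: [3.141, -0.001, 1.7]
force: [-0.1, -0.4, 0.6]
width: 85.1
gripper_force: 0.0
```

```bash
python3 -c "
from h import *
st();p=shot('wrist')
for c in caps(p): print(*c)
plan((499,-378,55,1.7))"
```

```text
t 30.7 p [ 499.9 -377.4  131.9] rot [ 3.141e+00 -1.000e-03  1.700e+00] F [-0.1 -0.4  0.6] w 85.1 gf 0.0 q [ 0.4   0.73  0.33  1.68 -0.32  0.78  1.01]
[253. 219.] [ 498.9 -377.9] [209, 179, 88, 82, 5696]
[473. 313.] [ 654.1 -426.6] [443, 304, 69, 21, 866]
(499, -378, 55, 1.7) TURN [ 0.002  0.001 -0.   ] rows 1 | SHIFT [ 0.003 -0.008  0.519] rows 2 each [ 0.001 -0.004  0.26 ] turn each [ 0.002  0.001 -0.   ]
```

Emit:
step_arm --series '[[[0,0,0,0,-0.005,0.1,0],[0,0,0,0,0,0.2,0],[0,0,0,0,0,0.216,0],[0,0,0,0,0,0,0],[0,0,0,0,0,0,1],[0,0,0,0,0,0,1],[0,0,0,0,0,0,1],[0,0,0,0,0,0,1],[0,0,0,0,0,-0.2,1],[0,0,0,0,0,-0.3,1],[0,0,0,0,0,-0.3,1],[0,0,0,0,0,-0.3,1]]]'

```text
clock: 31.95
eef_pos: [498.1, -378.5, 221.4]
tool_rot: [3.141, 0.0, 1.698]
force: [0.7, -0.3, -1.8]
width: 54.8
gripper_force: 63.9
```

```bash
python3 -c "
from h import *
st()
plan((515,15,250,1.7),(578.6,35.9,250,1.7))"
```

```text
t 31.95 p [ 498.1 -378.5  221.4] rot [3.141 0.    1.698] F [ 0.7 -0.3 -1.8] w 54.8 gf 63.9 q [ 0.38  0.63  0.38  1.61 -0.27  0.96  0.97]
(515, 15, 250, 1.7) TURN [ 0.     0.    -0.002] rows 1 | SHIFT [ 2.587  0.45  -0.191] rows 9 each [ 0.287  0.05  -0.021] turn each [ 0.     0.    -0.002]
(578.6, 35.9, 250, 1.7) TURN [0. 0. 0.] rows 0 | SHIFT [0.084 0.438 0.   ] rows 2 each [0.042 0.219 0.   ] turn each [0. 0. 0.]
```

Emit:
step_arm --series '[[[0,0,0,0.287,0.05,-0.05,1],[0,0,0,0.287,0.05,-0.05,1],[0,0,0,0.287,0.05,-0.05,1],[0,0,0,0.287,0.05,-0.04,1],[0,0,0,0.287,0.05,0,1],[0,0,0,0.287,0.05,0,1],[0,0,0,0.287,0.05,0,1],[0,0,0,0.287,0.05,0,1],[0,0,0,0.287,0.05,0,1],[0,0,0,0.084,0.15,0,1],[0,0,0,0,0.15,0,1],[0,0,0,0,0.138,0,1]]]'

```text
clock: 33.15
eef_pos: [580.3, 36.5, 248.3]
tool_rot: [3.141, -0.0, 1.701]
force: [-0.3, -0.4, -1.7]
width: 54.3
gripper_force: 64.0
```

Emit:
step_arm --series '[[[0,0,0,0,0,0,1],[0,0,0,0,0,0,1]]]'

```text
clock: 33.35
eef_pos: [579.1, 34.9, 247.7]
tool_rot: [-3.141, -0.0, 1.698]
force: [-0.6, -0.1, -2.2]
width: 54.8
gripper_force: 64.1
```

```bash
python3 -c "
from h import *
st()
plan((578.6,35.9,150,1.7))"
```

```text
t 33.35 p [579.1  34.9 247.7] rot [-3.141 -0.     1.698] F [-0.6 -0.1 -2.2] w 54.8 gf 64.1 q [-0.36  0.54  0.39  1.71 -0.24  0.95  0.25]
(578.6, 35.9, 150, 1.7) TURN [-0.001 -0.    -0.002] rows 1 | SHIFT [ 0.007 -0.003  0.651] rows 2 each [ 0.004 -0.001  0.326] turn each [-0.001 -0.    -0.002]
```

Emit:
step_arm --series '[[[0,0,0,0.004,0,0.2,1],[0,0,0,0,0,0.2,1],[0,0,0,0,0,0.15,1],[0,0,0,0,0,0.07,1],[0,0,0,0,0,0.04,1],[0,0,0,0,0,0.02,1],[0,0,0,0,0,0,1]]]'

```text
clock: 34.05
eef_pos: [579.8, 35.5, 146.3]
tool_rot: [3.141, -0.0, 1.698]
force: [0.5, 0.1, -1.2]
width: 53.9
gripper_force: 64.1
```

Emit:
step_arm --series '[[[0,0,0,0,0,0.013,1],[0,0,0,0,0,0.013,1],[0,0,0,0,0,0,1]]]'

```text
clock: 34.35
eef_pos: [579.6, 35.6, 141.9]
tool_rot: [3.141, -0.0, 1.698]
force: [-0.2, 1.0, -2.4]
width: 54.7
gripper_force: 64.1
```

Emit:
step_arm --series '[[[0,0,0,0,0,0.013,1],[0,0,0,0,0,0.008,1],[0,0,0,0,0,0,1]]]'

```text
clock: 34.65
eef_pos: [579.7, 35.7, 141.4]
tool_rot: [3.14, -0.001, 1.698]
force: [-7.2, 0.8, 19.4]
width: 54.7
gripper_force: 66.2
```

Emit:
step_arm --series '[[[0,0,0,0,0,0,0.25],[0,0,0,0,0,0,0],[0,0,0,0,0,0,0],[0,0,0,0,0,-0.15,0],[0,0,0,0,0,-0.3,0],[0,0,0,0,0,-0.3,0],[0,0,0,0,-0.3,-0.3,0],[0,0,0,0,-0.3,-0.3,0],[0,0,0,-0.25,0,0,0.5],[0,0,0,-0.25,0,0,0.5],[0,0,0,0,0,0,0.5],[0,0,0,0,0,0,0.5]]]'

```text
clock: 35.85
eef_pos: [518.8, -48.5, 321.6]
tool_rot: [-3.141, -0.0, 1.696]
force: [-1.1, 1.2, -0.3]
width: 42.8
gripper_force: 0.0
```

```bash
python3 -c "
from h import *
from ov import rack
np.set_printoptions(precision=1,suppress=True)
st();s=shot('scene');d=shot('side');w=shot('wrist')
c,n=np.cos(.13),np.sin(.13);S=np.array([566,136.5,0])
def pl(p,u):
    o,v=ray(p,u);ax=np.array([c,n,0]);t=(79-ax@(o-S))/(ax@v);X=o+t*v-S;return np.array([-n*X[0]+c*X[1]+167,X[2]-168])
for p,u in((d,(687/5.3+184.5,230/5.3+94.5)),(s,(211.6,172.3))):
    r=pl(p,u);print(r,np.hypot(*r),np.arctan2(r[1],r[0]))
A=cv2.resize(s['img'][130:280,170:350],None,fx=2.2,fy=2.2,interpolation=2);B=cv2.resize(d['img'][90:220,170:340],None,fx=2.3,fy=2.3,interpolation=2);C=cv2.resize(w['img'],(360,270))
m=np.zeros((600,800,3),np.uint8);m[:330,:396]=A;m[:299,400:791]=B;m[330:600,:360]=C
cv2.imwrite('pics/m7.png',m[:,:,::-1])
"
```

```text
t 35.85 p [518.8 -48.5 321.6] rot [-3.1 -0.   1.7] F [-1.1  1.2 -0.3] w 42.8 gf 0.0 q [-0.3  0.4  0.5  1.8 -0.2  1.1  0.4]
[-84.4 120. ] 146.70756790131287 2.1837089514114156
[-77.2 124.5] 146.4522861664756 2.1258580968220038
```

View pics/m7.png

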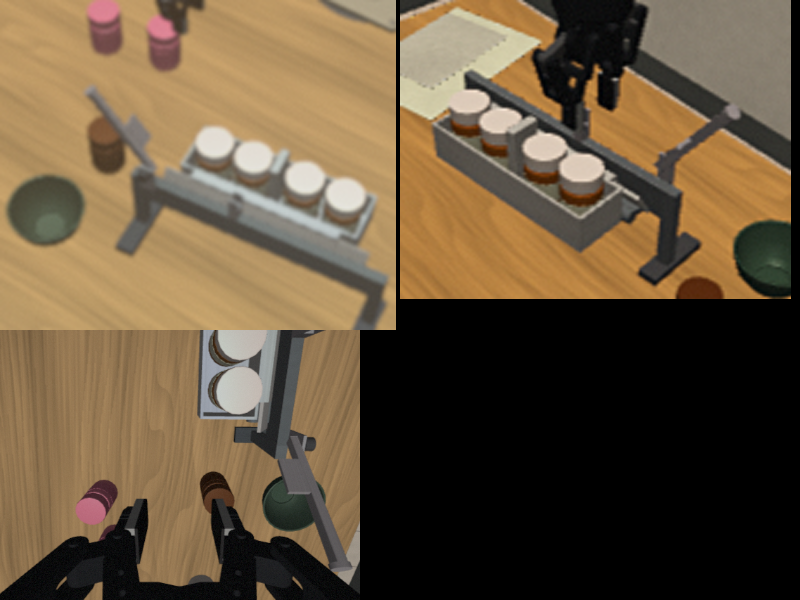

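All four jars stand upright in the hung bin, and the latch is at about 2.15 rad. In the wrist view its tip is at about (486,337).

```bash
python3 -c "
from h import *
from ov import rack
w=shot('wrist');f=rack((566,136.5),.13)
print('tip seen',onz(w,(486,337),293),'model',f(79,-167-83,293),proj(w,f(79,-250,293)))
print('hinge proj',proj(w,f(79,-167,168)))
plan((673.7,-77.9,321.6,1.7))
for q in (2.155,1.9,1.6,1.3,1,.7,.4,.2,0,-.05):print(q,np.round(f(79,-167+108*np.cos(q),168+108*np.sin(q)-18),1))
"
```

```text
tip seen [ 672.90320148 -100.96216953  293.        ] model (np.float64(676.741925258392), np.float64(-101.14937616174112), 293) [491.77137333 337.87755272]
hinge proj [419.0566867  162.90745087]
(673.7, -77.9, 321.6, 1.7) TURN [-0.001 -0.001  0.   ] rows 1 | SHIFT [-0.341  0.996 -0.001] rows 4 each [-0.085  0.249 -0.   ] turn each [-0.001 -0.001  0.   ]
2.155 [673.7 -77.9 240.1]
1.9 [670.5 -53.5 252.2]
1.6 [666.4 -22.  258. ]
1.3 [662.2   9.8 254.1]
1 [658.4  39.  240.9]
0.7 [655.3  63.1 219.6]
0.4 [653.1  79.8 192.1]
0.2 [652.3  86.1 171.5]
0 [652.   88.2 150. ]
-0.05 [652.   88.1 144.6]
```

Emit:
step_arm --series '[[[0,0,0,-0.085,0.246,-0.03,0.5],[0,0,0,-0.085,0.246,0,0.5],[0,0,0,-0.085,0.246,0,0.5],[0,0,0,-0.085,0.246,0,0.5],[0,0,0,0,0,0,0.5],[0,0,0,0,0,0,0.5]]]'

```text
clock: 36.65
eef_pos: [671.7, -78.8, 324.8]
tool_rot: [-3.139, -0.0, 1.699]
force: [-0.7, -0.4, -0.1]
width: 42.8
gripper_force: 0.0
```

```bash
python3 -c "
from h import *
st();w=shot('wrist','w8')
plan((672,-78,241,1.7))"
```

```text
t 36.65 p [671.7 -78.8 324.8] rot [-3.139 -0.     1.699] F [-0.7 -0.4 -0.1] w 42.8 gf 0.0 q [-0.15  0.63  0.43  1.31 -0.26  1.26  0.41]
(672, -78, 241, 1.7) TURN [-0.002 -0.001 -0.001] rows 1 | SHIFT [0.005 0.006 0.563] rows 2 each [0.002 0.003 0.282] turn each [-0.002 -0.001 -0.001]
```

View pics/w8.png

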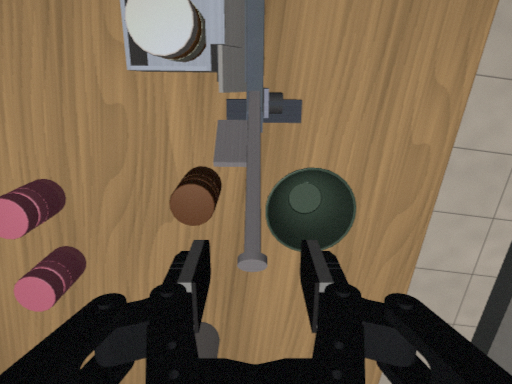

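The bar's tip at (252,258) lies centred between the fingers, so I descend and pinch it.

Emit:
step_arm --series '[[[0,0,0,0,0,0.14,0.5],[0,0,0,0,0,0.14,0.5],[0,0,0,0,0,0.14,0.5],[0,0,0,0,0,0.14,0.5],[0,0,0,0,0,0,0.5],[0,0,0,0,0,0,1],[0,0,0,0,0,0,1],[0,0,0,0,0,0,1],[0,0,0,0,0,0,1],[0,0,0,0,0,0,1]]]'

```text
clock: 37.7
eef_pos: [670.4, -80.4, 243.9]
tool_rot: [-3.14, -0.0, 1.697]
force: [-5.7, -1.3, 4.1]
width: 9.1
gripper_force: 58.9
```

```bash
python3 -c "
from h import *
st()"
```

```text
t 37.7 p [670.4 -80.4 243.9] rot [-3.14  -0.     1.697] F [-5.7 -1.3  4.1] w 9.1 gf 58.9 q [-0.15  0.69  0.41  1.43 -0.29  1.09  0.44]
```

Emit:
step_arm --series '[[[0,0,0,0.071,-0.04,0,1],[0,0,0,0.071,-0.033,0,1],[0,0,0,0.077,-0.024,0,1],[0,0,0,0.078,-0.017,0,1],[0,0,0,0.08,-0.007,0,1],[0,0,0,0,0,0,1]]]'

```text
clock: 38.3
eef_pos: [664.7, -32.5, 257.2]
tool_rot: [3.097, 0.019, 1.7]
force: [24.5, -8.8, 32.0]
width: 9.0
gripper_force: 74.3
```

I put the upward shift in the sideways column, so I correct that now.

Emit:
step_arm --series '[[[0,0,0,0,0.06,-0.05,1],[0,0,0,0,0.061,-0.05,1],[0,0,0,0,0,0,1]]]'

```text
clock: 38.6
eef_pos: [663.9, -26.7, 258.1]
tool_rot: [-3.139, 0.004, 1.696]
force: [-2.6, -3.1, 0.7]
width: 8.6
gripper_force: 60.9
```

```bash
cat >> h.py <<'E'
def lat():
    s=ctrl.read_state();e=np.array(s['eef_pos'])+Ro.from_euler('xyz',s['tool_rot']).apply([0,0,-18]);d=e[:2]-[566,136.5];c,n=np.cos(.13),np.sin(.13)
    y=-n*d[0]+c*d[1]+167;x=c*d[0]+n*d[1];z=e[2]-168
    print('rack x %.1f  y %.1f z %.1f  r %.1f q %.3f'%(x,y,z,np.hypot(y,z),np.arctan2(z,y)))
E
python3 -c "
from h import *
st();lat()"
```

```text
t 38.6 p [663.9 -26.7 258.1] rot [-3.139  0.004  1.696] F [-2.6 -3.1  0.7] w 8.6 gf 60.9 q [-0.24  0.66  0.42  1.45 -0.28  1.1   0.36]
rack x 75.9  y -7.4 z 108.1  r 108.3 q 1.639
```

Emit:
step_arm --series '[[[0,0,0,0.068,0,0.0,1],[0,0,0,0.069,0,0.003,1],[0,0,0,0.067,0,0.012,1],[0,0,0,0.067,0,0.018,1],[0,0,0,0.064,0,0.024,1],[0,0,0,0.062,0,0.03,1],[0,0,0,0,0,0,1]]]'

```text
clock: 39.3
eef_pos: [656.5, 34.7, 245.2]
tool_rot: [-3.141, 0.002, 1.699]
force: [-1.7, -2.6, 0.9]
width: 8.4
gripper_force: 58.3
```

```bash
python3 -c "
from h import *
st();lat()"
```

```text
t 39.3 p [656.5  34.7 245.2] rot [-3.141e+00  2.000e-03  1.699e+00] F [-1.7 -2.6  0.9] w 8.4 gf 58.3 q [-0.33  0.66  0.42  1.49 -0.29  1.06  0.28]
rack x 76.6  y 54.4 z 95.2  r 109.6 q 1.052
```

Emit:
step_arm --series '[[[0,0,0,0.058,0,0.036,1],[0,0,0,0.055,0,0.041,1],[0,0,0,0.05,0,0.046,1],[0,0,0,0.047,0,0.05,1],[0,0,0,0.04,0,0.056,1],[0,0,0,0.036,0,0.058,1],[0,0,0,0,0,0,1]]]'

```text
clock: 40.0
eef_pos: [651.3, 78.7, 201.2]
tool_rot: [-3.141, -0.0, 1.699]
force: [-3.1, 0.2, 2.3]
width: 8.8
gripper_force: 65.0
```

```bash
python3 -c "
from h import *
st();lat()"
```

```text
t 40.0 p [651.3  78.7 201.2] rot [-3.141 -0.     1.699] F [-3.1  0.2  2.3] w 8.8 gf 65.0 q [-0.39  0.7   0.4   1.54 -0.31  0.97  0.23]
rack x 77.1  y 98.6 z 51.2  r 111.1 q 0.479
```

Emit:
step_arm --series '[[[0,0,0,0,0,0,0.5],[0,0,0,0,0,0,0.5],[0,0,0,0,0,0,0.5],[0,0,0,0,0,-0.15,0.5],[0,0,0,0,0,-0.15,0.5],[0,0,0,-0.05,0,-0.05,1],[0,0,0,0,0,0,1],[0,0,0,0,0,0,1],[0,0,0,0,0,0,1],[0,0,0,0,0,0,1]]]'

```text
clock: 41.0
eef_pos: [652.0, 70.9, 252.6]
tool_rot: [-3.14, -0.0, 1.698]
force: [0.3, 0.1, 0.5]
width: -0.0
gripper_force: 0.0
```

Emit:
step_arm --series '[[[0,0,0,0,0,0.1,1],[0,0,0,0,0,0.1,1],[0,0,0,0,0,0.08,1],[0,0,0,0,0,0.07,1],[0,0,0,0,0,0.06,1],[0,0,0,0,0,0.05,1],[0,0,0,0,0,0,1]]]'

```text
clock: 41.7
eef_pos: [651.9, 70.5, 183.4]
tool_rot: [-3.14, 0.0, 1.698]
force: [0.2, -0.2, -0.5]
width: 0.2
gripper_force: 0.0
```

```bash
python3 -c "
from h import *
st();lat()"
```

```text
t 41.7 p [651.9  70.5 183.4] rot [-3.14   0.     1.698] F [ 0.2 -0.2 -0.5] w 0.2 gf 0.0 q [-0.37  0.72  0.39  1.55 -0.32  0.93  0.25]
rack x 76.6  y 90.4 z 33.4  r 96.4 q 0.354
```

Emit:
step_arm --series '[[[0,0,0,0,0,0.02,1],[0,0,0,0,0,0.02,1],[0,0,0,0,0,0.015,1],[0,0,0,0,0,0,1]]]'

```text
clock: 42.1
eef_pos: [652.6, 70.6, 176.4]
tool_rot: [3.141, 0.0, 1.698]
force: [-0.4, -0.6, -1.1]
width: -0.0
gripper_force: 0.0
```

Emit:
step_arm --series '[[[0,0,0,0,0,0.02,1],[0,0,0,0,0,0,1]]]'

```text
clock: 42.3
eef_pos: [652.9, 70.6, 175.1]
tool_rot: [3.14, -0.0, 1.698]
force: [-3.6, 0.4, 9.1]
width: 0.2
gripper_force: 4.6
```

```bash
python3 -c "
from h import *
st();s=shot('scene');d=shot('side')
A=cv2.resize(s['img'][150:270,190:350],None,fx=2.5,fy=2.5,interpolation=2);B=cv2.resize(d['img'][100:200,210:330],None,fx=3.3,fy=3.3,interpolation=2)
m=np.zeros((340,800,3),np.uint8);m[:300,:400]=A;m[:330,400:796]=B
cv2.imwrite('pics/m9.png',m[:,:,::-1])"
```

```text
t 42.3 p [652.9  70.6 175.1] rot [ 3.14  -0.     1.698] F [-3.6  0.4  9.1] w 0.2 gf 4.6 q [-0.37  0.73  0.39  1.56 -0.32  0.91  0.25]
```

View pics/m9.png

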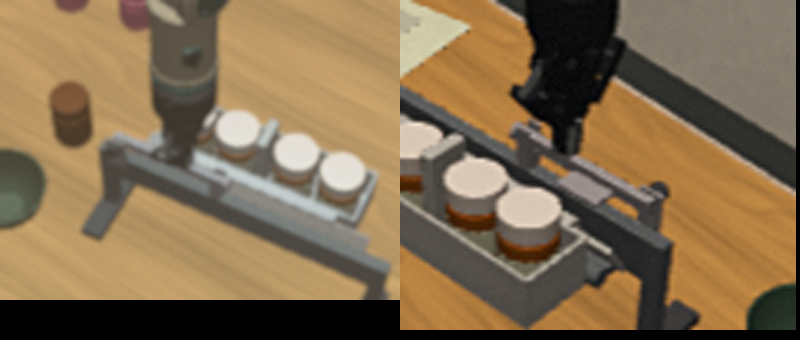

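The bar is level in the fork, and the fingers touch it at z=175 as predicted for closed. I give it one firmer push, then withdraw and check.

Emit:
step_arm --series '[[[0,0,0,0,0,0.01,1],[0,0,0,0,0,0.01,1],[0,0,0,0,0,0,1]]]'

```text
clock: 42.7
eef_pos: [653.0, 70.5, 174.7]
tool_rot: [3.139, -0.001, 1.698]
force: [-7.7, 1.0, 22.9]
width: 0.1
gripper_force: 11.8
```

Emit:
step_arm --series '[[[0,0,0,0,0,-0.1,1],[0,0,0,0,0,-0.3,1],[0,0,0,0,0,-0.3,1],[0,0,0,0,-0.3,-0.2,1],[0,0,0,0,-0.3,0,1],[0,0,0,0,-0.3,0,1],[0,0,0,0,-0.3,0,1],[0,0,0,0,0,0,1],[0,0,0,0,0,0,1]]]'

```text
clock: 43.6
eef_pos: [477.1, 48.1, 303.9]
tool_rot: [3.14, -0.001, 1.698]
force: [1.4, 0.1, -0.2]
width: 0.3
gripper_force: 0.0
```

```bash
python3 -c "
from h import *
from ov import rack
st();s=shot('scene');d=shot('side');f=rack((566,136.5),.13)
def cr(p,b,k):
    x0,y0,x1,y1=b;i=cv2.resize(p['img'][y0:y1,x0:x1],None,fx=k,fy=k,interpolation=2);j=i.copy()
    q=lambda *a:tuple(int(v) for v in (proj(p,f(*a))-[x0-.5,y0-.5])*k)
    cv2.line(j,q(79,-167,175),q(79,-17,175),(255,0,0),1)
    for a,b in (((-39,-138,137),(-39,138,137)),((39,-138,137),(39,138,137))):cv2.line(j,q(*a),q(*b),(255,0,0),1)
    return i,j
A,A2=cr(s,(160,120,360,270),2);B,B2=cr(d,(195,100,325,195),3)
m=np.zeros((600,800,3),np.uint8)
m[:300,:400]=A;m[300:600,:400]=A2;m[:285,400:790]=B;m[300:585,400:790]=B2
cv2.imwrite('pics/m10.png',m[:,:,::-1])"
```

```text
t 43.6 p [477.1  48.1 303.9] rot [ 3.140e+00 -1.000e-03  1.698e+00] F [ 1.4  0.1 -0.2] w 0.3 gf 0.0 q [-0.52  0.32  0.48  1.89 -0.18  0.97  0.17]
```

View pics/m10.png

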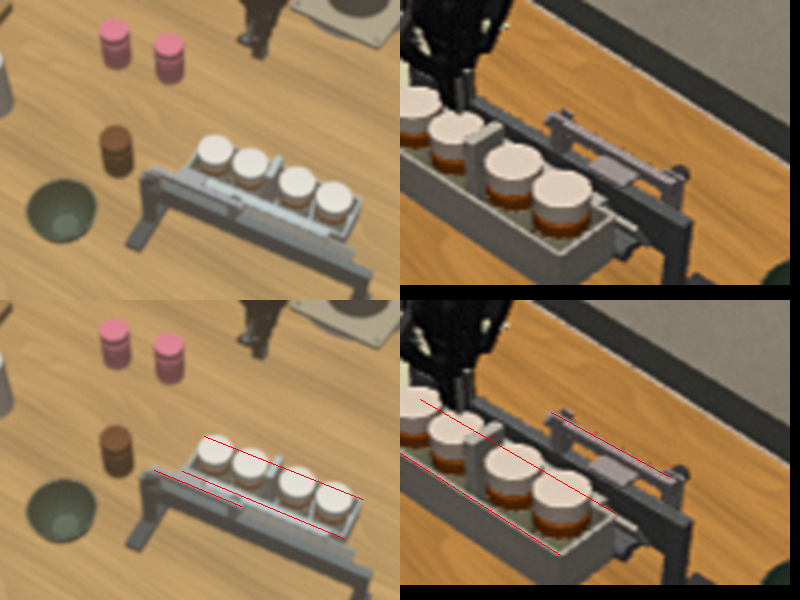

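The bar sits level in the fork, the bin is at home and all four jars are upright. The robot is clear of everything, so I hand the job in.

```bash
python3 -c "
from cell import ctrl
print(ctrl.finish_job())"
```

```text
the job is handed in; nothing more can be done
None
```

The bin is hung home on the cleat, all four amber jars stand upright in it, and the latch bar is down in its fork; the job was handed in at about 44 s on the robot's clock, and no verdict came back.

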